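# Refit and energise the lamp demonstration rack

## Robot

A 7-joint arm with a two-finger parallel gripper is mounted at the origin on the work surface. World frame = base frame: x ahead of the robot, y to its left, z up, the work surface at z = 0. Lengths are in mm, angles in degrees, forces in N, time in s.
With the tool pointing down it reaches from about 425 to 875 mm from the base axis. Payload 8.4 kg.
Tool frame: the origin (TCP) lies midway between the tips of the shut fingers; the grasp point (between the pads) lies grip_depth behind it (grip_depth is the distance from the TCP to the grasp point, in mm); z points along the fingers, y is the direction in which the jaws open and shut (so a half turn about z gives the same grasp; the last joint's range is limited). The gripper opens to 87 mm and grips with 3 to 60 N. Pads are 19 mm wide; open, the fingers measure 117 mm over their backs; the gripper's body (75 mm by 190 mm) begins 51 mm behind the grasp point.
Start: joints at [-80.34, 19.091, 2.286, 83.961, -0.768, 76.965, -3.352], TCP at [171.999, 626.801, 222.546] pointing down, gripper open.
Joint ranges: [-147.57, 147.57], [-21.85, 119.76], [-74.77, 79.35], [14.55, 137.4], [-85.83, 265.84], [4.83, 119.75], [-152.11, 152.11]. Speed limits (degrees/s): [127.2, 127.2, 159.86, 159.86, 180, 180, 180].

## Interface

Orientations are given as a 3x3 rotation matrix whose columns are the frame's x, y, z axes.
In Python, from rig import state, capture, camera_info, job_done, grip_depth gives the robot as it stands.
- The arm moves only by the shell command python3 -m pendant 'ROWS' [OPENING] [FORCE]. ROWS is text: rows parted by semicolons, each of 6 numbers parted by spaces: the shift along the world's x, y, z in mm, then the turn, a rotation vector about the world's x, y, z in rad. A call has 1 to 5 rows; each row shifts and turns the commanded pose from where the row before left it; what a row does not reach is not made up. A row lasts 1/8 s, in which the tool goes at most 62.5 mm and 10.7 degrees, less where a joint would pass 70% of its speed; a pose out of reach is approached as far as the arm can. A call with a gripper value outside its range is refused whole. OPENING is the closure in counts, from 0 (fully open) to 255 (shut), set as the call begins (- or left out, the last holds). The fingers move at their own pace and stop on an object; FORCE is the grip in N (left out, the last holds). Time passes only in rows, so rows that do not move let the fingers close. It gives the time, the measured TCP pose, the force and the opening at its end, in the units of the state.
- state(): the state, without advancing time (a new reading comes with each control period).
- capture(name): name is "scene" or "top" or "wrist"; returns the picture (420x560x3 uint8, red, green, blue); there is no depth.
- camera_info(name): a dict with "intrinsics" (3x3 intrinsics, pixels), "dist_coeffs" ([k1, k2, p1, p2, k3] as OpenCV has them; the pictures are not rectified), "extrinsics" (4x4, takes a point from camera to world coordinates). Camera axes: x right, y down, z forward; pixel columns grow to the right and rows downward; lengths in mm; the calibration is good to about 2 mm. A picture is of the moment at which its call begins: read the wrist's pose just before it. camera_info takes no time and is no camera call; for the wrist camera it gives the pose at the moment of the call.
- job_done(): hands the job in, once; it reports no verdict.
The state is a dict: "time": time; "joint_positions": joint angles; "qvel": joint speeds; "joint_torque": joint torques, N m; "ee_pos": TCP position; "tool_rot": TCP orientation; "force": force on the tool from outside, world axes, zero at the start; "moment": the same for the moment, N m; "width": finger opening in mm.
Only numpy, scipy, OpenCV 4.12 (cv2) and the standard library are available. Lean on these libraries where they do the work, as an engineer would, in place of code of your own. Each camera call takes 0.05 s, during which the arm holds its last target.

## Task

Click the console's isolator toggle off (towards the robot), then move the burnt-out black-bulbed lamp from the blue rack to the red scrap tray and stand every good lamp flat in a rack bay of its own, leaving the other bench things alone. With the switch still off and the lock slide still drawn back, turn the output knob until its white pointer is in line with the red mark, then push the orange lock slide fully home under the knob. Last, click the isolator toggle on again, leaving the knob at its mark and all lamps in place.

Things in the scene. Friction and masses are not known exactly. Their poses are not given: they have to be found in the camera images.
- console: Supply console, a fixed dark taupe box 220 (x) x 230 (y) x 60 mm high with a cream top panel; origin at the centre of its underside, its -x side faces the robot roughly, z up. On the panel, in its own frame (mm): knob axis at (30, 50), toggle pivot at (20, -70, 64 high). The lock slides along its x. It stands elsewhere and turned at each start.
- toggle (a joint): Isolator toggle lever, rad: 0 = ON, leaning away from the robot (console +x); 0.9 = OFF, leaning towards it (console -x); starts ON. The snap-over centre is at 0.45: pushed past it, a spring throws it to the end stop (about 4 N at the tip to start it; the lever must be pushed at its tip along the console's x).
- toggle_tip (a point): Centre of the red ball, 15 mm across, at the end of the 42 mm toggle lever (steel stem 9 mm thick); about 102 mm above the bench at either end of its throw, 18 mm in front of (OFF) or behind (ON) the pivot.
- knob_grip (a point): Centre of the knob's black bar grip, on its upright axis: bar 44 long x 14 wide x 28 mm tall, top 105, underside 77 mm above the bench; it lies along this point's x, pointer at -x. Below: neck 22 mm across, round skirt 52 mm across, its top 68 mm above the bench. Turns 4.7 rad clockwise from a stop where the pointer points to console -x; light friction (0.04 N m), stays where left.
- knob_pointer (a point): The pointer's end on the rim of the knob's skirt, 26 mm from the knob's axis (white line on bar and skirt).
- mark_tip (a point): Point on the panel 26 mm from the knob's axis in the direction of the red set-mark (the red mark itself starts there and reaches outwards, on the panel outside the skirt). The pointer is in line when its end stands over this point; the mark is always 0.7 to 2.6 rad clockwise from the pointer at the start.
- lock (a joint): Lock slide travel, m: 0 = drawn back towards the robot (start), 0.040 = fully home against its stop, its fork round the knob's neck under the bar. Slides along console +x, about 2 N friction, stays where it is left; the knob is not clamped, it merely gets covered.
- lock_tab (a point): Point in the orange upright finger tab of the lock slide: tab 12 (console x) x 24 (console y) mm, from 63 to 105 mm above the bench; the point is on its centre line 91 mm above the bench. When drawn back it is 85 mm, when home 45 mm, from the knob's axis.
- bay0 (a point): Centre of the floor of rack bay 0, floor 6 mm above the bench; axes are those of the fixed blue rack (bays in a row along its y, 60 mm apart, bay0 at -y). Each bay is 60 (x) x 56 (y) mm inside, with 4 mm walls rising 8 mm above its floor.
- bay1 (a point): Centre of the floor of rack bay 1, floor 6 mm above the bench; axes are those of the fixed blue rack (bays in a row along its y, 60 mm apart, bay0 at -y). Each bay is 60 (x) x 56 (y) mm inside, with 4 mm walls rising 8 mm above its floor.
- bay2 (a point): Centre of the floor of rack bay 2, floor 6 mm above the bench; axes are those of the fixed blue rack (bays in a row along its y, 60 mm apart, bay0 at -y). Each bay is 60 (x) x 56 (y) mm inside, with 4 mm walls rising 8 mm above its floor.
- bay3 (a point): Centre of the floor of rack bay 3, floor 6 mm above the bench; axes are those of the fixed blue rack (bays in a row along its y, 60 mm apart, bay0 at -y). Each bay is 60 (x) x 56 (y) mm inside, with 4 mm walls rising 8 mm above its floor.
- lamp1_mid (a point): Good lamp unit with a yellow bulb, loose on the bench in front of the rack (two or all three of lamp1 to lamp3 are present): white base block 44 (its x) x 40 (its y) x 30 mm, above it a brass socket 19 mm across and a bulb 26 mm across, top 65 mm above its underside; about 70 g. The point is the centre of the base block, 15 mm above its underside; z up.
- lamp2_mid (a point): Good lamp unit with a yellow bulb, loose on the bench in front of the rack (two or all three of lamp1 to lamp3 are present): white base block 44 (its x) x 40 (its y) x 30 mm, above it a brass socket 19 mm across and a bulb 26 mm across, top 65 mm above its underside; about 70 g. The point is the centre of the base block, 15 mm above its underside; z up.
- lamp3_mid (a point): Good lamp unit with a yellow bulb, loose on the bench in front of the rack (two or all three of lamp1 to lamp3 are present): white base block 44 (its x) x 40 (its y) x 30 mm, above it a brass socket 19 mm across and a bulb 26 mm across, top 65 mm above its underside; about 70 g. The point is the centre of the base block, 15 mm above its underside; z up.
- fitted_mid (a point): A good lamp unit (same make as lamp1) that already stands in one of the two middle bays and stays in the rack; same point.
- dead_mid (a point): The burnt-out lamp unit: same shape and point, but its bulb is black; stands in the other middle bay at the start.
- scrap_in (a point): Centre of the inner floor of the fixed red scrap tray, 130 x 130 mm outside, walls 4 mm thick and 30 mm high; floor 4 mm above the bench.
- weight: Bystander: brass weight, 40 mm across, 60 mm high.
- reel: Bystander: copper reel 60 mm across, 40 mm high.
- beaker: Bystander: glass beaker 68 mm across, 85 mm high.
- driver: Bystander: screwdriver lying behind the rack.
Not all that is in view belongs to the job. There is more than one size of the part that bears scrap_in; the job needs the smaller. Leave any green or purple look-alike of the part that bears dead_mid alone.

How it is judged (in metres and radians):
On the way, in this order (a step that is already met when the one before it is completed fails the run):
1. the isolator toggle is clicked off (value of joint toggle above 0.78 rad), for 0.2 s.
2. with the switch off, the burnt-out lamp is in the scrap tray and every good lamp stands in a rack bay (value of joint toggle above 0.78 rad and horizontal distance between dead_mid and scrap_in below 0.06 m and z of dead_mid in the frame of scrap_in below 0.035 m and ((horizontal distance between lamp1_mid and bay0 below 0.015 m and z of lamp1_mid in the frame of bay0 below 0.019 m and angle between lamp1_mid's own z axis and vertical below 0.1 rad) or (horizontal distance between lamp1_mid and bay1 below 0.015 m and z of lamp1_mid in the frame of bay1 below 0.019 m and angle between lamp1_mid's own z axis and vertical below 0.1 rad) or (horizontal distance between lamp1_mid and bay2 below 0.015 m and z of lamp1_mid in the frame of bay2 below 0.019 m and angle between lamp1_mid's own z axis and vertical below 0.1 rad) or (horizontal distance between lamp1_mid and bay3 below 0.015 m and z of lamp1_mid in the frame of bay3 below 0.019 m and angle between lamp1_mid's own z axis and vertical below 0.1 rad)) and ((horizontal distance between lamp2_mid and bay0 below 0.015 m and z of lamp2_mid in the frame of bay0 below 0.019 m and angle between lamp2_mid's own z axis and vertical below 0.1 rad) or (horizontal distance between lamp2_mid and bay1 below 0.015 m and z of lamp2_mid in the frame of bay1 below 0.019 m and angle between lamp2_mid's own z axis and vertical below 0.1 rad) or (horizontal distance between lamp2_mid and bay2 below 0.015 m and z of lamp2_mid in the frame of bay2 below 0.019 m and angle between lamp2_mid's own z axis and vertical below 0.1 rad) or (horizontal distance between lamp2_mid and bay3 below 0.015 m and z of lamp2_mid in the frame of bay3 below 0.019 m and angle between lamp2_mid's own z axis and vertical below 0.1 rad)) and ((horizontal distance between lamp3_mid and bay0 below 0.015 m and z of lamp3_mid in the frame of bay0 below 0.019 m and angle between lamp3_mid's own z axis and vertical below 0.1 rad) or (horizontal distance between lamp3_mid and bay1 below 0.015 m and z of lamp3_mid in the frame of bay1 below 0.019 m and angle between lamp3_mid's own z axis and vertical below 0.1 rad) or (horizontal distance between lamp3_mid and bay2 below 0.015 m and z of lamp3_mid in the frame of bay2 below 0.019 m and angle between lamp3_mid's own z axis and vertical below 0.1 rad) or (horizontal distance between lamp3_mid and bay3 below 0.015 m and z of lamp3_mid in the frame of bay3 below 0.019 m and angle between lamp3_mid's own z axis and vertical below 0.1 rad)) and ((horizontal distance between fitted_mid and bay0 below 0.015 m and z of fitted_mid in the frame of bay0 below 0.019 m and angle between fitted_mid's own z axis and vertical below 0.1 rad) or (horizontal distance between fitted_mid and bay1 below 0.015 m and z of fitted_mid in the frame of bay1 below 0.019 m and angle between fitted_mid's own z axis and vertical below 0.1 rad) or (horizontal distance between fitted_mid and bay2 below 0.015 m and z of fitted_mid in the frame of bay2 below 0.019 m and angle between fitted_mid's own z axis and vertical below 0.1 rad) or (horizontal distance between fitted_mid and bay3 below 0.015 m and z of fitted_mid in the frame of bay3 below 0.019 m and angle between fitted_mid's own z axis and vertical below 0.1 rad))), for 0.2 s.
3. with the switch off and the lock drawn back, the knob's pointer is at the red mark (value of joint toggle above 0.78 rad and value of joint lock below 0.012 m and horizontal distance between knob_pointer and mark_tip below 0.004 m), for 0.2 s.
4. with the switch off and the knob at its mark, the lock slide is fully home (value of joint toggle above 0.78 rad and horizontal distance between knob_pointer and mark_tip below 0.004 m and value of joint lock above 0.036 m), for 0.2 s.
5. the isolator toggle is clicked on again (value of joint toggle below 0.12 rad and horizontal distance between knob_pointer and mark_tip below 0.004 m and value of joint lock above 0.036 m), for 0.2 s.
At the end, for the whole second after the job is handed in: Toggle on (below 0.12 rad), lock slide home (above 36 mm), knob pointer's end within 4 mm of the mark point, the burnt-out lamp inside the scrap tray (within 60 mm of its centre, on its floor), every good lamp present upright (0.1 rad) on the floor of a bay, within 15 mm of its centre (all of step 5 and horizontal distance between dead_mid and scrap_in below 0.06 m and z of dead_mid in the frame of scrap_in below 0.035 m and ((horizontal distance between lamp1_mid and bay0 below 0.015 m and z of lamp1_mid in the frame of bay0 below 0.019 m and angle between lamp1_mid's own z axis and vertical below 0.1 rad) or (horizontal distance between lamp1_mid and bay1 below 0.015 m and z of lamp1_mid in the frame of bay1 below 0.019 m and angle between lamp1_mid's own z axis and vertical below 0.1 rad) or (horizontal distance between lamp1_mid and bay2 below 0.015 m and z of lamp1_mid in the frame of bay2 below 0.019 m and angle between lamp1_mid's own z axis and vertical below 0.1 rad) or (horizontal distance between lamp1_mid and bay3 below 0.015 m and z of lamp1_mid in the frame of bay3 below 0.019 m and angle between lamp1_mid's own z axis and vertical below 0.1 rad)) and ((horizontal distance between lamp2_mid and bay0 below 0.015 m and z of lamp2_mid in the frame of bay0 below 0.019 m and angle between lamp2_mid's own z axis and vertical below 0.1 rad) or (horizontal distance between lamp2_mid and bay1 below 0.015 m and z of lamp2_mid in the frame of bay1 below 0.019 m and angle between lamp2_mid's own z axis and vertical below 0.1 rad) or (horizontal distance between lamp2_mid and bay2 below 0.015 m and z of lamp2_mid in the frame of bay2 below 0.019 m and angle between lamp2_mid's own z axis and vertical below 0.1 rad) or (horizontal distance between lamp2_mid and bay3 below 0.015 m and z of lamp2_mid in the frame of bay3 below 0.019 m and angle between lamp2_mid's own z axis and vertical below 0.1 rad)) and ((horizontal distance between lamp3_mid and bay0 below 0.015 m and z of lamp3_mid in the frame of bay0 below 0.019 m and angle between lamp3_mid's own z axis and vertical below 0.1 rad) or (horizontal distance between lamp3_mid and bay1 below 0.015 m and z of lamp3_mid in the frame of bay1 below 0.019 m and angle between lamp3_mid's own z axis and vertical below 0.1 rad) or (horizontal distance between lamp3_mid and bay2 below 0.015 m and z of lamp3_mid in the frame of bay2 below 0.019 m and angle between lamp3_mid's own z axis and vertical below 0.1 rad) or (horizontal distance between lamp3_mid and bay3 below 0.015 m and z of lamp3_mid in the frame of bay3 below 0.019 m and angle between lamp3_mid's own z axis and vertical below 0.1 rad)) and ((horizontal distance between fitted_mid and bay0 below 0.015 m and z of fitted_mid in the frame of bay0 below 0.019 m and angle between fitted_mid's own z axis and vertical below 0.1 rad) or (horizontal distance between fitted_mid and bay1 below 0.015 m and z of fitted_mid in the frame of bay1 below 0.019 m and angle between fitted_mid's own z axis and vertical below 0.1 rad) or (horizontal distance between fitted_mid and bay2 below 0.015 m and z of fitted_mid in the frame of bay2 below 0.019 m and angle between fitted_mid's own z axis and vertical below 0.1 rad) or (horizontal distance between fitted_mid and bay3 below 0.015 m and z of fitted_mid in the frame of bay3 below 0.019 m and angle between fitted_mid's own z axis and vertical below 0.1 rad))); the robot touches nothing.
It fails at once if another thing on the bench (weight, reel, beaker, screwdriver) is shoved more than 5 cm (distance of any of weight, reel, beaker, driver from where it was at the start of the episode above 0.05 m).
Of lamp1, lamp2, lamp3 only 2 to 3 are there at a start; the rules pass over those that are not, and their reading is None.
At some moment in a run one of lamp1, lamp2, lamp3 may be knocked a few centimetres aside while the robot is not near it.
It also fails if it takes over 200 s, if anything falls off the work surface, if the arm or the gripper's body presses on something with over 40 N, if the wrist force passes 120 N, or if a joint passes its speed limit or range.

## Working session

There is one attempt and no reset: what is moved stays moved. The work goes in short steps, Python scripts to look and compute and a shell command to move; the robot and the scene stay as the last step left them, time stands still between calls to the robot, and variables do not carry over. Pictures are saved under pics/ and viewed, and the job is handed in when it is done.

```bash
ls; mkdir -p pics; python3 - <<'E'
from rig import state,capture,camera_info,grip_depth
import cv2,numpy as np
s=state();print(s, grip_depth)
for n in("scene","top","wrist"):
    im=capture(n);cv2.imwrite(f"pics/{n}0.png",im[:,:,::-1]);c=camera_info(n);print(n,np.round(np.array(c['extrinsics']),3).tolist(),np.array(c['intrinsics']).round(1).tolist(),c['dist_coeffs'])
E
```

```text
pics
{'time': 0.0, 'joint_positions': array([-80.339065  ,  19.12990154,   2.28423155,  84.01069677,
        -0.7649762 ,  76.96626182,  -3.34843935]), 'qvel': array([-0.04250397,  0.04934448, -0.00343705, -0.01532578, -0.01884413,
        0.03308745, -0.0194246 ]), 'joint_torque': array([-9.08125730e-04, -6.56342268e+01,  1.33485306e+00, -4.03810072e+01,
       -5.96505962e-02,  4.48226498e-02,  1.59823167e-04]), 'ee_pos': array([171.92351244, 626.36329659, 221.68325534]), 'tool_rot': array([[-9.64366918e-01,  2.64568274e-01, -2.74230832e-04],
       [ 2.64568372e-01,  9.64365642e-01, -1.57655680e-03],
       [-1.52648120e-04, -1.59293203e-03, -9.99998720e-01]]), 'force': array([-0.69665406, -0.34061991, -1.06847514]), 'moment': array([ 0.00866621, -0.02440608, -0.01541746]), 'width': 87.29394771615381} 18.700000000000003
scene [[-0.081, 0.719, -0.69, 1228.556], [0.997, 0.051, -0.064, 88.846], [-0.011, -0.693, -0.721, 839.792], [0.0, 0.0, 0.0, 1.0]] [[439.1, 0.0, 278.8], [0.0, 439.1, 216.0], [0.0, 0.0, 1.0]] [-0.11219338  0.          0.          0.          0.        ]
top [[-0.023, -0.992, 0.121, 354.756], [-1.0, 0.024, 0.006, 5.651], [-0.009, -0.121, -0.993, 1369.595], [0.0, 0.0, 0.0, 1.0]] [[410.4, 0.0, 286.9], [0.0, 410.4, 215.6], [0.0, 0.0, 1.0]] [0.00819117 0.         0.         0.         0.        ]
wrist [[0.264, 0.934, 0.24, 107.707], [0.965, -0.255, -0.066, 643.447], [-0.001, 0.248, -0.969, 383.552], [0.0, 0.0, 0.0, 1.0]] [[290.6, 0.0, 279.6], [0.0, 290.6, 206.9], [0.0, 0.0, 1.0]] [-0.01479681  0.          0.          0.          0.        ]
```

View pics/scene0.png

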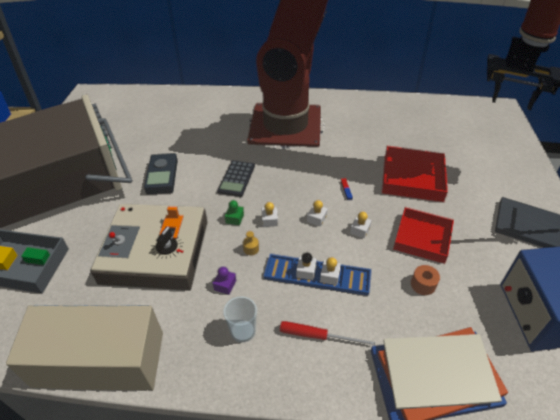

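View pics/top0.png

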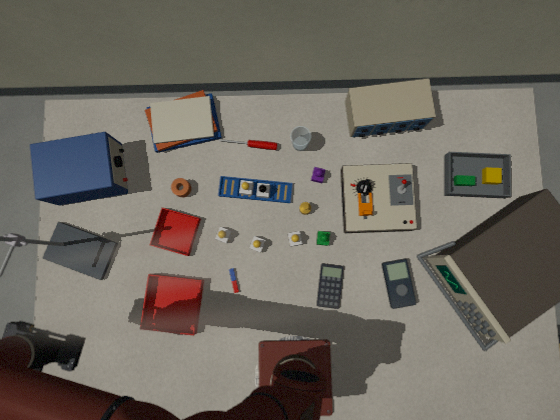

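View pics/wrist0.png

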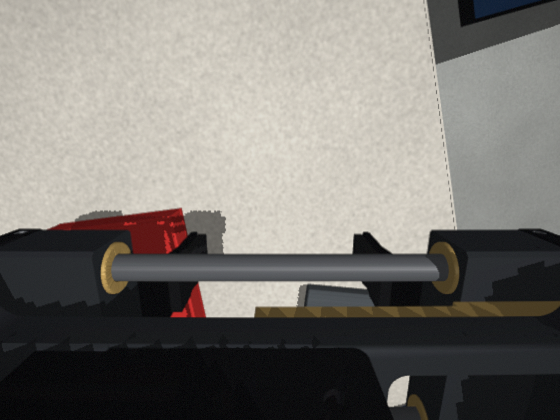

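```bash
cat > h.py <<'E'
import cv2,numpy as np
from rig import state,capture,camera_info,grip_depth
def cam(n):
    c=camera_info(n);return np.array(c['intrinsics'],float),np.array(c['dist_coeffs'],float),np.array(c['extrinsics'],float)
def ray(n,uv,C=None):
    K,d,E=C or cam(n)
    p=cv2.undistortPoints(np.array(uv,float).reshape(-1,1,2),K,d).reshape(-1,2)
    r=np.c_[p,np.ones(len(p))]@E[:3,:3].T
    return E[:3,3],r
def plane(n,uv,z,C=None):
    o,r=ray(n,uv,C);return o+r*((z-o[2])/r[:,2:])
def proj(n,P,C=None):
    K,d,E=C or cam(n);T=np.linalg.inv(E)
    return cv2.projectPoints(np.array(P,float).reshape(-1,1,3),cv2.Rodrigues(T[:3,:3])[0],T[:3,3],K,d)[0].reshape(-1,2)
def tri(obs):
    A=np.zeros((3,3));b=np.zeros(3)
    for n,uv in obs:
        o,r=ray(n,[uv]);r=r[0]/np.linalg.norm(r[0]);M=np.eye(3)-np.outer(r,r);A+=M;b+=M@o
    return np.linalg.solve(A,b)
def save(im,f,box=None,k=1):
    if box: x0,y0,x1,y1=box;im=im[y0:y1,x0:x1]
    im=cv2.resize(im,None,fx=k,fy=k,interpolation=cv2.INTER_CUBIC);cv2.imwrite(f,im[:,:,::-1])
def blobs(im,lo,hi,box=None,amin=5):
    hsv=cv2.cvtColor(im,cv2.COLOR_RGB2HSV);m=cv2.inRange(hsv,lo,hi)
    if box: z=np.zeros_like(m);x0,y0,x1,y1=box;z[y0:y1,x0:x1]=255;m&=z
    n,l,s,c=cv2.connectedComponentsWithStats(m)
    return m,[(c[i].round(1).tolist(),int(s[i,4]),s[i,:4].tolist()) for i in range(1,n) if s[i,4]>=amin]
E
python3 - <<'E'
from h import *
t=cv2.imread('pics/top0.png')[:,:,::-1];s=cv2.imread('pics/scene0.png')[:,:,::-1]
save(t,'pics/t_a.png',(140,130,340,280),4)
save(t,'pics/t_b.png',(320,140,440,250),5)
save(s,'pics/s_a.png',(220,180,460,300),3.3)
save(s,'pics/s_b.png',(90,190,220,290),6)
E
```

```text
(no output)
```

View pics/t_a.png

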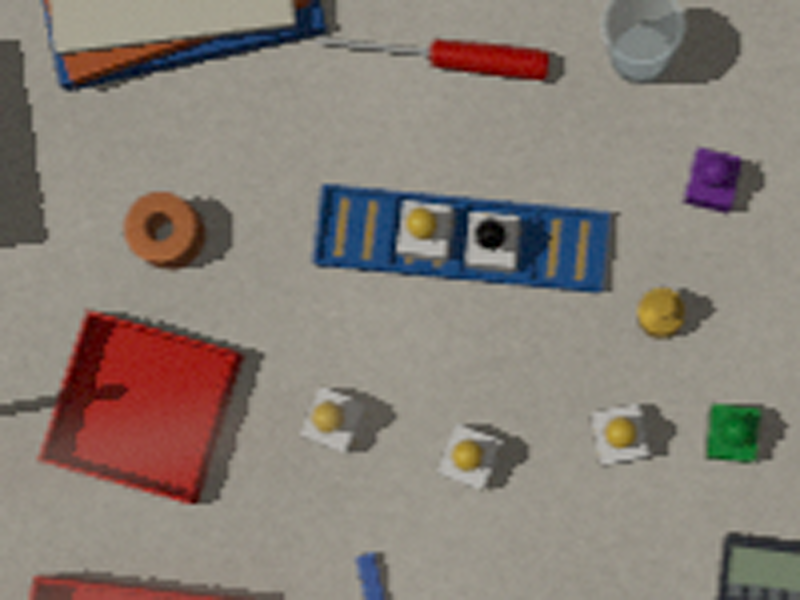

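View pics/t_b.png

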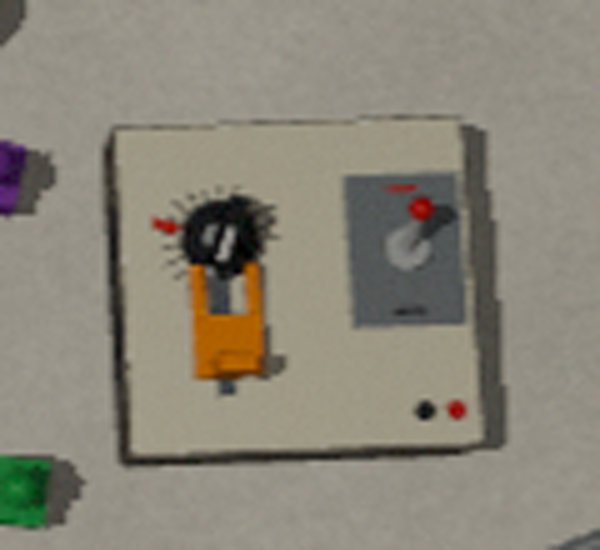

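View pics/s_a.png

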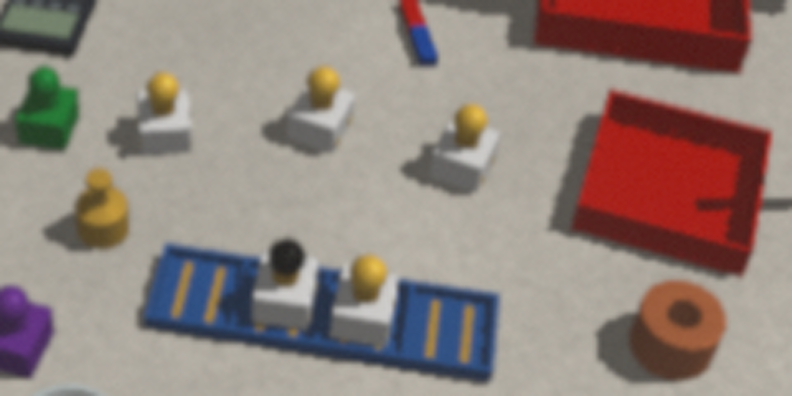

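View pics/s_b.png

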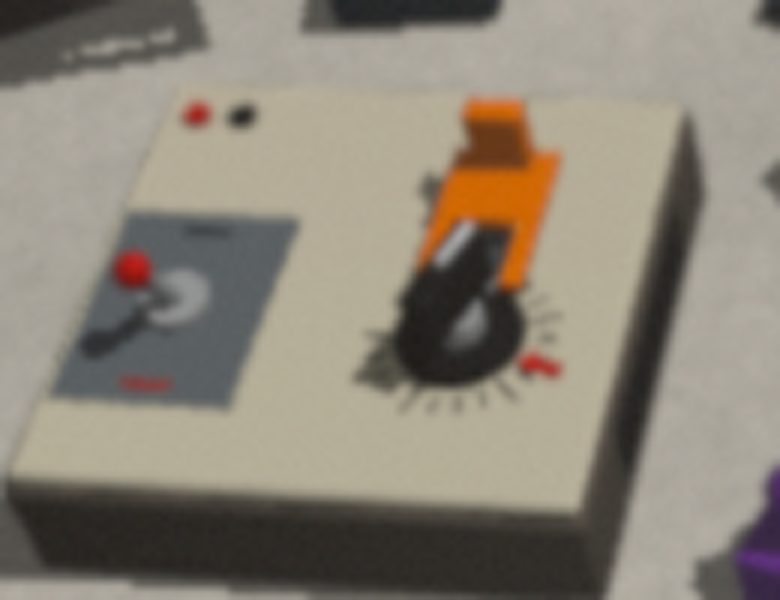

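```bash
python3 - <<'E'
from h import *
t=cv2.imread('pics/top0.png')[:,:,::-1];s=cv2.imread('pics/scene0.png')[:,:,::-1]
# console panel corners (top), cream
m=cv2.inRange(cv2.cvtColor(t,cv2.COLOR_RGB2HSV),(12,30,130),(35,90,255))
z=np.zeros_like(m);z[150:245,330:430]=255;m&=z
m=cv2.morphologyEx(m,cv2.MORPH_OPEN,np.ones((3,3)))
m=cv2.morphologyEx(m,cv2.MORPH_CLOSE,np.ones((15,15)))
c=max(cv2.findContours(m,0,1)[0],key=cv2.contourArea);h=cv2.convexHull(c)
q=cv2.approxPolyDP(h,5,True).reshape(-1,2);print('panel',q.tolist())
P=plane('top',q,60);print(P.round(1).tolist())
Ph=plane('top',h.reshape(-1,2),60)[:,:2].astype(np.float32);print(cv2.minAreaRect(Ph))
for nm,im,bx in(('top',t,(395,170,412,190)),('scene',s,(100,225,120,245))):
    print('ball',nm,blobs(im,(0,150,90),(8,255,255),bx)[1],blobs(im,(172,150,90),(180,255,255),bx)[1])
for nm,im,bx in(('top',t,(200,150,330,260)),('scene',s,(220,180,400,300))):
    print('yel',nm,blobs(im,(15,120,90),(32,255,255),bx)[1])
    print('blk',nm,blobs(im,(0,0,0),(180,255,35),bx,15)[1])
    print('blue',nm,blobs(im,(100,120,50),(125,255,255),bx,20)[1])
    print('wht',nm,blobs(im,(0,0,185),(180,30,255),bx,15)[1])
    print('red',nm,blobs(im,(0,180,60),(6,255,255),None,200)[1],blobs(im,(174,180,60),(180,255,255),None,200)[1])
    print('org',nm,blobs(im,(8,200,120),(17,255,255),None,20)[1])
E
```

```text
panel [[411, 164], [415, 227], [347, 230], [343, 166]]
[[673.3, -394.2, 60.0], [467.5, -394.7, 60.0], [463.0, -177.7, 60.0], [672.3, -173.2, 60.0]]
((568.946044921875, -284.70013427734375), (212.0243377685547, 222.80438232421875), 0.8572057485580444)
ball top [([403.6, 181.4], 15, [402, 180, 4, 4])] []
ball scene [([111.8, 234.3], 26, [109, 232, 6, 6])] []
yel top [([225.0, 186.0], 7, [225, 183, 1, 7]), ([245.0, 185.5], 42, [242, 182, 7, 8]), ([232.0, 187.0], 7, [232, 184, 1, 7]), ([278.0, 191.5], 8, [278, 188, 1, 8]), ([285.0, 193.0], 7, [285, 190, 1, 7]), ([304.4, 207.6], 100, [300, 202, 11, 12]), ([221.4, 234.0], 34, [219, 231, 6, 7]), ([294.9, 237.9], 43, [292, 235, 7, 7]), ([256.3, 243.4], 41, [253, 240, 7, 8])]
blk top [([262.5, 188.3], 33, [260, 185, 6, 7])]
blue top [([255.4, 189.5], 837, [219, 176, 73, 27])]
wht top []
red top [([176.0, 222.7], 804, [155, 209, 45, 27]), ([174.0, 298.7], 1007, [143, 286, 59, 27])] []
org top [([365.0, 205.8], 184, [359, 193, 13, 23])]
yel scene [([317.8, 205.4], 69, [314, 201, 9, 11]), ([269.2, 207.2], 68, [266, 202, 8, 12]), ([362.2, 216.8],
[... 182 characters left out ...]
 4, 14]), ([350.6, 278.8], 19, [350, 272, 3, 15]), ([360.9, 280.9], 19, [360, 274, 3, 15])]
blk scene []
blue scene [([347.9, 193.3], 49, [345, 188, 7, 11]), ([317.1, 275.0], 984, [264, 255, 106, 38]), ([319.4, 265.0], 24, [318, 262, 4, 7])]
wht scene [([273.0, 214.5], 60, [264, 207, 14, 12]), ([321.5, 212.5], 59, [314, 207, 14, 11]), ([365.4, 224.7], 59, [358, 219, 13, 11]), ([310.1, 266.4], 76, [299, 258, 17, 14]), ([334.7, 271.4], 76, [324, 263, 16, 14])]
red scene [([416.1, 182.2], 915, [384, 162, 62, 37]), ([420.9, 234.1], 1379, [396, 209, 51, 48]), ([303.1, 329.1], 337, [281, 322, 45, 15])] []
org scene [([172.4, 209.3], 28, [168, 208, 9, 6]), ([172.6, 223.2], 208, [161, 215, 21, 23])]
```

```bash
python3 - <<'E'
from h import *
print('ball',tri([('top',(403.6,181.4)),('scene',(111.8,234.3))]).round(1))
L={'A':((221.4,234),(362.2,216.8)),'B':((256.3,243.4),(317.8,205.4)),'C':((294.9,237.9),(269.2,207.2)),'fit':((245,185.5),(331.3,263)),'dead':((262.5,188.3),None)}
for k,(a,b) in L.items():
    print(k,plane('top',[a],(52 if k in'ABC' else 58))[0].round(1), tri([('top',a),('scene',b)]).round(1) if b else '')
print('dead scene',plane('scene',[(307,258)],58).round(1))
print('rackstripes', plane('top',[(225,186),(232,187),(278,191.5),(285,193)],6).round(1).tolist())
print('stripes scene',plane('scene',[(350.6,278.8),(360.9,280.9),(274.5,268.3),(284.6,269.7)],6).round(1).tolist())
# rack outline
t=cv2.imread('pics/top0.png')[:,:,::-1]
m,_=blobs(t,(100,120,50),(125,255,255),(215,170,300,210))
pts=cv2.findNonZero(m).reshape(-1,2);P=plane('top',pts,14)[:,:2].astype(np.float32);print('rack',cv2.minAreaRect(P))
s=cv2.imread('pics/scene0.png')[:,:,::-1]
m,_=blobs(s,(0,150,50),(8,255,255),(385,200,460,265))
m2,_=blobs(s,(172,150,50),(180,255,255),(385,200,460,265));m|=m2
# tray from top: red outline
m,_=blobs(t,(0,150,40),(8,255,255),(145,200,210,262));m2,_=blobs(t,(172,150,40),(180,255,255),(145,200,210,262));m|=m2
pts=cv2.findNonZero(m).reshape(-1,2);P=plane('top',pts,30)[:,:2].astype(np.float32);print('tray',cv2.minAreaRect(P))
E
```

```text
ball [ 607.7 -354.2  102.2]
A [460.4 225.5  52. ] [460.5 226.2  49.9]
B [427.5 113.5  52. ] [427.6 114.4  49.4]
C [442.2 -10.7  52. ] [442.3  -9.5  48.8]
fit [616.  147.2  58. ] [616.4 148.1  56.4]
dead [605.4  90.4  58. ] 
dead scene [[607.1  93.9  58. ]]
rackstripes [[626.3, 220.4, 6.0], [622.3, 196.8, 6.0], [603.1, 41.7, 6.0], [597.4, 18.2, 6.0]]
stripes scene [[620.2, 197.6, 6.0], [624.6, 221.3, 6.0], [602.3, 18.7, 6.0], [604.7, 42.8, 6.0]]
rack ((611.1715698242188, 118.63350677490234), (240.5871124267578, 68.20329284667969), 82.9242935180664)
tray ((475.076171875, 381.1806945800781), (133.27354431152344, 128.75762939453125), 72.6703109741211)
```

```bash
python3 -m pendant '40 -40 0 0 0 -0.17; 40 -40 0 0 0 -0.17; 40 -40 0 0 0 -0.17; 40 -40 0 0 0 -0.17; 40 -40 0 0 0 -0.17' 255 20; python3 -m pendant '40 -40 0 0 0 -0.17; 40 -40 0 0 0 -0.17; 18 -58 0 0 0 -0.1; 18 -58 0 0 0 0; 18 -58 0 0 0 0'
```

```text
time: 0.78
ee_pos: [373.0, 425.2, 222.5]
tool_rot: [[-0.433, 0.902, -0.0], [0.902, 0.433, 0.0], [0.0, -0.0, -1.0]]
force: [0.0, 0.2, -0.6]
width: 44.9
time: 1.4
ee_pos: [506.2, 170.8, 222.4]
tool_rot: [[-0.013, 1.0, -0.0], [1.0, 0.013, 0.0], [0.0, -0.0, -1.0]]
force: [1.0, 0.0, -0.1]
width: 1.8
```

```bash
python3 -m pendant '18 -58 0 0 0 0; 18 -58 0 0 0 0; 18 -58 0 0 0 0; 18 -58 0 0 0 0; 18 -58 0 0 0 0'; python3 -m pendant '18 -58 0 0 0 0; 18 -58 0 0 0 0; 18 -58 0 0 0 0; 14 -59 0 0 0 0; 0 0 0 0 0 0'; python3 - <<'E'
from h import *
s=state();print(s['ee_pos'].round(1),s['joint_positions'].round(1))
save(capture('wrist'),'pics/w1.png')
E
```

```text
time: 2.02
ee_pos: [596.3, -118.8, 222.5]
tool_rot: [[-0.014, 1.0, 0.0], [1.0, 0.014, 0.0], [0.0, 0.0, -1.0]]
force: [1.2, 0.4, 0.2]
width: 0.4
time: 2.65
ee_pos: [661.3, -356.9, 220.5]
tool_rot: [[-0.005, 1.0, -0.004], [1.0, 0.005, -0.003], [-0.003, -0.004, -1.0]]
force: [0.1, 0.9, -0.6]
width: 0.5
[ 661.3 -356.9  220.5] [  0.1  36.6  42.5  68.2 -23.7  83.8  39.6]
```

View pics/w1.png

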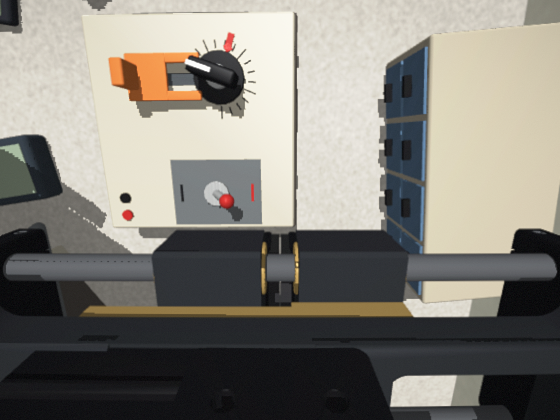

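```bash
python3 - <<'E'
from h import *
t=cv2.imread('pics/top0.png')[:,:,::-1];s=cv2.imread('pics/scene0.png')[:,:,::-1];w=cv2.imread('pics/w1.png')[:,:,::-1]
save(t,'pics/t_c.png',(335,70,445,145),6)
for z in(0,60,80,100,120,150): print(z,plane('wrist',[(384,65),(427,38),(425,298),(295,15),(293,225)],z).round(0).tolist())
W=cam('wrist')
b=blobs(w,(0,150,90),(8,255,255),(215,185,240,215))[1];print(b)
print(tri([('wrist',b[0][0]),('top',(403.6,181.4)),('scene',(111.8,234.3))]),plane('wrist',[b[0][0]],102))
E
```

```text
0 [[788.0, -206.0, 0.0], [837.0, -176.0, 0.0], [880.0, -523.0, 0.0], [679.0, -153.0, 0.0], [682.0, -411.0, 0.0]]
60 [[769.0, -219.0, 60.0], [810.0, -193.0, 60.0], [846.0, -486.0, 60.0], [677.0, -174.0, 60.0], [679.0, -391.0, 60.0]]
80 [[762.0, -223.0, 80.0], [801.0, -199.0, 80.0], [835.0, -473.0, 80.0], [676.0, -181.0, 80.0], [678.0, -385.0, 80.0]]
100 [[756.0, -227.0, 100.0], [792.0, -205.0, 100.0], [824.0, -461.0, 100.0], [675.0, -188.0, 100.0], [677.0, -378.0, 100.0]]
120 [[749.0, -231.0, 120.0], [782.0, -211.0, 120.0], [812.0, -449.0, 120.0], [674.0, -195.0, 120.0], [676.0, -372.0, 120.0]]
150 [[739.0, -238.0, 150.0], [769.0, -219.0, 150.0], [795.0, -430.0, 150.0], [673.0, -206.0, 150.0], [675.0, -362.0, 150.0]]
[([226.4, 200.9], 153, [220, 194, 14, 15])]
[ 608.772834   -353.77141233  102.31382248] [[ 610.42386447 -353.29113071  102.        ]]
```

View pics/t_c.png

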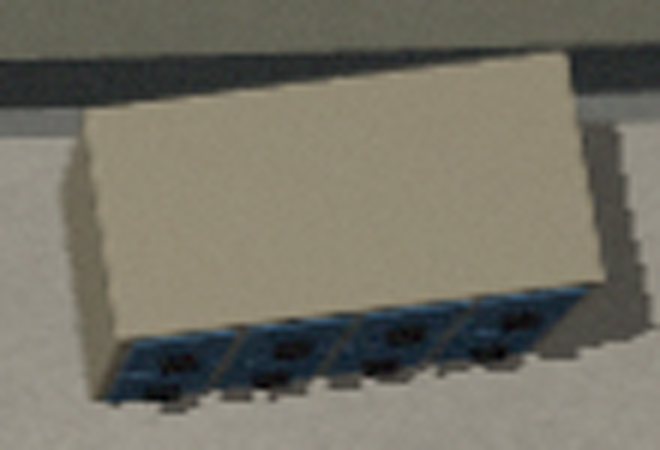

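```bash
python3 -m pendant '-20 3 0 0 0 0; 0 0 -50 0 0 0; 0 0 -50 0 0 0; 0 0 -26 0 0 0; 0 0 0 0 0 0'
```

```text
time: 3.32
ee_pos: [643.6, -344.2, 94.5]
tool_rot: [[-0.015, 1.0, -0.003], [1.0, 0.015, 0.003], [0.003, -0.003, -1.0]]
force: [0.7, 0.3, 1.1]
width: 0.7
```

```bash
python3 -m pendant '0 -10 0 0 0 0; 0 0 0 0 0 0; 0 0 0 0 0 0'
```

```text
time: 3.7
ee_pos: [644.4, -357.7, 97.8]
tool_rot: [[-0.013, 1.0, 0.001], [1.0, 0.013, -0.001], [-0.001, 0.001, -1.0]]
force: [0.7, 0.1, 0.6]
width: 0.3
```

```bash
python3 -m pendant '-12 2 0 0 0 0; -12 0 0 0 0 0; -12 0 0 0 0 0; -10 0 0 0 0 0; 0 0 0 0 0 0'; python3 - <<'E'
from h import *
s=state();print(s['ee_pos'].round(1),s['force'].round(1))
save(capture('scene'),'pics/s2.png',(90,190,220,290),5)
E
```

```text
time: 4.32
ee_pos: [596.4, -355.4, 96.4]
tool_rot: [[-0.012, 1.0, -0.001], [1.0, 0.012, 0.001], [0.001, -0.001, -1.0]]
force: [-0.1, 1.1, 0.4]
width: 0.3
[ 596.4 -355.4   96.4] [-0.1  1.1  0.4]
```

View pics/s2.png

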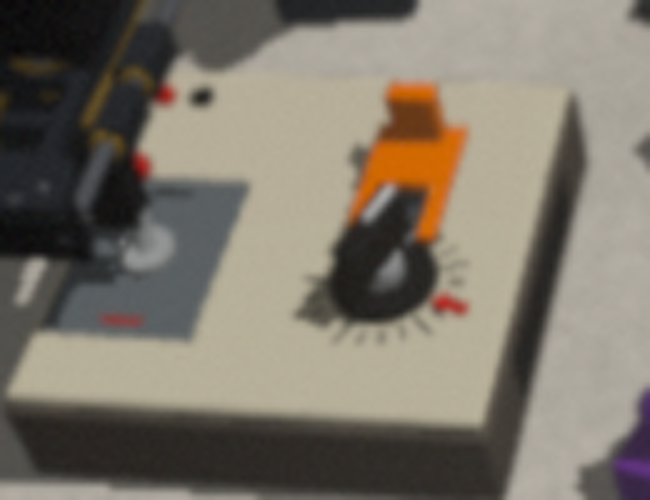

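```bash
python3 -m pendant '0 0 50 0 0 0; 0 0 50 0 0 0; -10 50 30 0 0 0; -12 58 0 0 0 0; -12 58 0 0 0 0' 0; python3 -m pendant '-12 58 0 0 0 0; -12 58 0 0 0 0; -12 58 0 0 0 0; -6 30 0 0 0 0; 0 0 0 0 0 0';  python3 - <<'E'
from h import *
s=state();print(s['ee_pos'].round(1),s['force'].round(1))
w=capture('wrist');save(w,'pics/w2.png');np.save('w2c.npy',np.array(cam('wrist')[2]))
save(capture('top'),'pics/t2.png')
E
```

```text
time: 5.0
ee_pos: [563.8, -187.5, 226.6]
tool_rot: [[-0.013, 1.0, 0.0], [1.0, 0.013, -0.0], [-0.0, 0.0, -1.0]]
force: [0.8, 1.7, 0.1]
width: 42.3
time: 5.62
ee_pos: [521.6, 17.9, 226.5]
tool_rot: [[-0.018, 1.0, -0.0], [1.0, 0.018, 0.001], [0.001, -0.0, -1.0]]
force: [0.4, -0.5, -0.8]
width: 85.3
[521.6  17.9 226.5] [ 0.4 -0.5 -0.8]
```

View pics/w2.png

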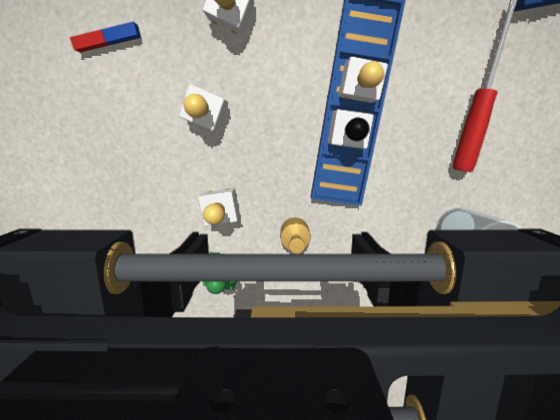

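```bash
python3 - <<'E'
from h import *
w=cv2.imread('pics/w2.png')[:,:,::-1]
K,d,_=cam('wrist');C=(K,d,np.load('w2c.npy'))
hsv=cv2.cvtColor(w,cv2.COLOR_RGB2HSV)
for nm,bx,zt in(('B',(175,75,235,140),30),('C',(190,180,245,235),30),('A',(200,0,260,40),30),('dead',(325,95,380,160),36),('fit',(335,50,392,105),36)):
    b=blobs(w,(0,0,195),(180,40,255),bx,40)[1]
    m=blobs(w,(0,0,195),(180,40,255),bx)[0]
    c=max(cv2.findContours(m,0,2)[0],key=cv2.contourArea)
    P=plane('wrist',c.reshape(-1,2)+0.0,zt,C)[:,:2].astype(np.float32);print(nm,cv2.minAreaRect(P),len(b))
    y=blobs(w,(15,120,90),(32,255,255),bx,40)[1] if nm!='dead' else blobs(w,(0,0,0),(180,255,50),bx,40)[1]
    for q in y: print('  bulb',plane('wrist',[q[0]],zt+20,C)[0].round(1),q[:2])
b=plane('wrist',[(345,0),(405,0),(361,206),(312,200)],14,C).round(1);print(b.tolist())
print(plane('wrist',[(371,17),(366,40),(342,169),(337,187)],6,C).round(1).tolist())
E
```

```text
B ((432.4989929199219, 109.20885467529297), (74.0018539428711, 71.02499389648438), 88.7957992553711) 1
  bulb [428.7 109.9  50. ] ([195.7, 105.6], 390)
C ((442.9412536621094, -11.258602142333984), (72.43582916259766, 70.35281372070312), 89.19041442871094) 1
  bulb [444.1 -13.6  50. ] ([213.9, 213.4], 310)
A ((442.3235778808594, 201.5342559814453), (39.25801467895508, 19.620197296142578), 87.36788177490234) 3
  bulb [463.2 211.5  50. ] ([224.3, 2.0], 75)
dead ((606.6694946289062, 88.02473449707031), (38.226253509521484, 42.81772994995117), 83.63023376464844) 3
  bulb [607.2  87.6  56. ] ([356.7, 129.0], 392)
fit ((606.6657104492188, 145.36575317382812), (38.16782760620117, 21.727493286132812), 80.87173461914062) 4
  bulb [617.5 143.8  56. ] ([370.6, 74.6], 444)
[[593.7, 229.6, 14.0], [661.9, 231.1, 14.0], [631.7, -10.5, 14.0], [566.2, -3.3, 14.0]]
[[626.9, 215.8, 6.0], [623.1, 191.2, 6.0], [604.8, 37.3, 6.0], [599.7, 13.2, 6.0]]
```

```bash
python3 -m pendant '30 25 -30 0 0 -0.14; 30 25 -30 0 0 0; 26 22 -30 0 0 0; 0 0 0 0 0 0'; python3 -c "
from h import *
s=state();print(s['ee_pos'].round(1))"
```

```text
time: 6.22
ee_pos: [607.9, 86.9, 133.1]
tool_rot: [[0.126, 0.992, -0.004], [0.992, -0.126, -0.003], [-0.004, -0.004, -1.0]]
force: [-0.4, -0.8, 0.5]
width: 86.7
[607.9  86.9 133.1]
```

```bash
python3 -m pendant '-1 3 -50 0 0 0; 0 0 -40 0 0 0; 0 0 -27 0 0 0; 0 0 0 0 0 0; 0 0 0 0 0 0' ; python3 -m pendant '0 0 0 0 0 0; 0 0 0 0 0 0; 0 0 0 0 0 0;0 0 0 0 0 0;0 0 0 0 0 0' 255 20
```

```text
time: 6.85
ee_pos: [608.1, 88.7, 21.3]
tool_rot: [[0.128, 0.992, 0.002], [0.992, -0.128, 0.0], [0.0, 0.002, -1.0]]
force: [0.9, 0.4, -0.2]
width: 87.0
time: 7.48
ee_pos: [606.9, 89.8, 19.5]
tool_rot: [[0.127, 0.992, -0.0], [0.992, -0.127, 0.0], [-0.0, -0.0, -1.0]]
force: [-2.3, 0.4, 0.4]
width: 45.0
```

```bash
python3 -m pendant '0 0 45 0 0 0; 0 0 45 0 0 0; -22 48 0 0 0 -0.06; -22 48 0 0 0 -0.06; -22 48 0 0 0 -0.05';  python3 - <<'E'
from h import *
s=state();print(s['ee_pos'].round(1),s['width'],s['force'])
print(plane('scene',[(424,235.5)],15).round(0))
save(capture('scene'),'pics/s3.png')
save(capture('wrist'),'pics/w3.png')
E
```

```text
time: 8.1
ee_pos: [540.1, 235.2, 109.6]
tool_rot: [[0.295, 0.956, 0.0], [0.956, -0.295, 0.0], [0.0, -0.0, -1.0]]
force: [1.4, 0.2, -0.5]
width: 44.4
[540.1 235.2 109.6] 44.35186840374598 [ 1.37718293  0.18742283 -0.45775382]
[[481. 386.  15.]]
```

View pics/s3.png

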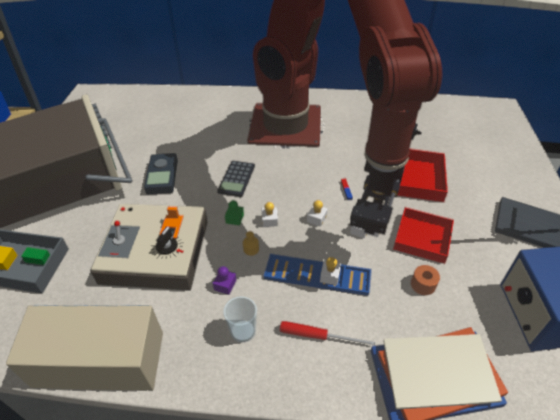

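View pics/w3.png

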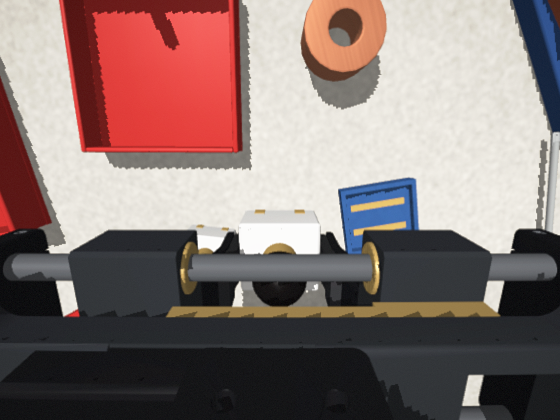

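```bash
python3 -m pendant '-22 50 0 0 0 0; -22 50 0 0 0 0; -20 49 0 0 0 0; 0 0 -45 0 0 0; 0 0 -35 0 0 0'; python3 -m pendant '0 0 -8 0 0 0; 0 0 0 0 0 0;0 0 0 0 0 0'
```

```text
time: 8.82
ee_pos: [476.2, 383.4, 28.0]
tool_rot: [[0.291, 0.957, -0.0], [0.957, -0.291, -0.0], [-0.0, -0.0, -1.0]]
force: [0.1, 0.0, -0.9]
width: 43.9
time: 9.2
ee_pos: [478.0, 383.3, 23.2]
tool_rot: [[0.293, 0.956, 0.002], [0.956, -0.293, 0.002], [0.002, 0.001, -1.0]]
force: [-0.1, 0.1, -0.6]
width: 43.8
```

```bash
python3 -m pendant '0 0 0 0 0 0;0 0 0 0 0 0;0 0 0 0 0 0' 75;python3 -c "
from h import *
s=state();print(s['ee_pos'].round(1),s['width'],s['force'])"
```

```text
time: 9.57
ee_pos: [477.1, 382.9, 21.9]
tool_rot: [[0.293, 0.956, 0.0], [0.956, -0.293, 0.0], [0.001, 0.0, -1.0]]
force: [0.4, -0.4, 0.3]
width: 60.0
[477.1 382.9  21.9] 60.040941275558666 [ 0.40351815 -0.40112974  0.25331264]
```

```bash
python3 -m pendant '0 0 50 0 0 0; 0 0 50 0 0 0; 0 -50 50 0 0 0.06; 0 -60 50 0 0 0.06;0 -60 0 0 0 0.06' 0;python3 -m pendant '0 -60 0 0 0 0.06; 0 -60 0 0 0 0.06; 0 -60 0 0 0 0; 0 0 0 0 0 0; 0 0 0 0 0 0'; python3 - <<'E'
from h import *
s=state();print(s['ee_pos'].round(1),s['width'],s['qvel'].round(1))
C=cam('wrist');w=capture('wrist')
save(w,'pics/w4.png');np.save('w4c.npy',C[2])
save(capture('top'),'pics/t4.png');save(capture('scene'),'pics/s4.png')
E
```

```text
time: 10.2
ee_pos: [478.6, 230.4, 209.0]
tool_rot: [[0.114, 0.994, 0.004], [0.994, -0.114, 0.004], [0.004, 0.004, -1.0]]
force: [-0.1, -0.5, -0.6]
width: 86.7
time: 10.82
ee_pos: [477.0, 51.1, 205.9]
tool_rot: [[-0.003, 1.0, 0.0], [1.0, 0.003, 0.001], [0.001, 0.0, -1.0]]
force: [-0.0, 0.6, 0.1]
width: 87.1
[477.   51.1 205.9] 87.14829624249857 [-1.2  0.8 -1.3 -0.1 -0.1 -0.  -0.1]
```

View pics/w4.png

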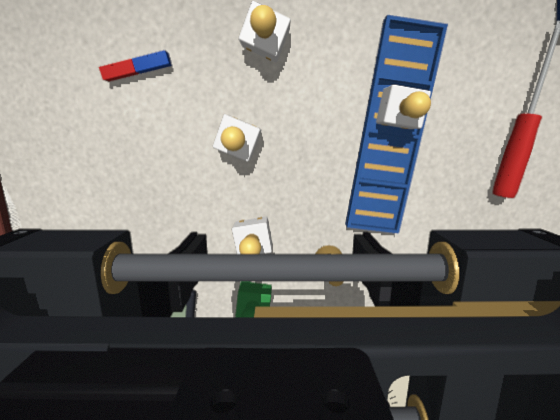

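View pics/t4.png

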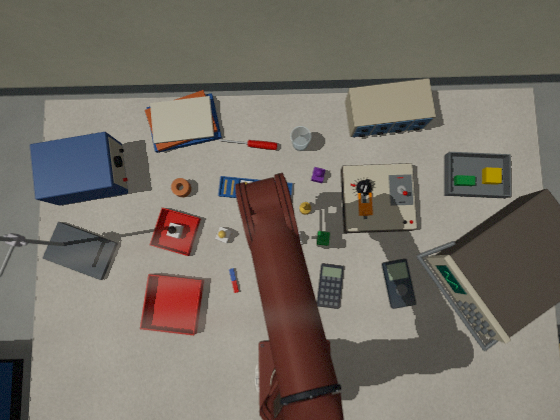

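Dead lamp stands centrally in the small tray (top (176,231)). Now the loose lamps' yaws from the wrist picture.

```bash
python3 - <<'E'
from h import *
w=cv2.imread('pics/w4.png')[:,:,::-1]
K,d,_=cam('wrist');C=(K,d,np.load('w4c.npy'))
hsv=cv2.cvtColor(w,cv2.COLOR_RGB2HSV)
print(hsv[60,270],hsv[150,240],hsv[150,300],hsv[235,245])
out=w.copy()
for nm,bx,yr in(('A',(235,0,300,65),0),('B',(205,110,270,170),0),('C',(225,210,285,262),0)):
    m=blobs(w,(0,0,215),(180,20,255),bx)[0]; m|=blobs(w,(15,120,90),(32,255,255),bx)[0]
    m=cv2.morphologyEx(m,cv2.MORPH_OPEN,np.ones((5,5)))
    c=max(cv2.findContours(m,0,2)[0],key=cv2.contourArea)
    P=plane('wrist',c.reshape(-1,2)+0.0,30,C)[:,:2].astype(np.float32);print(nm,cv2.contourArea(c),cv2.minAreaRect(P))
    y=blobs(w,(15,120,90),(32,255,255),bx,40)[1]
    for q in y: print('  bulb',plane('wrist',[q[0]],50,C)[0].round(1),q[:2])
    cv2.drawContours(out,[c],-1,(255,0,0),1)
save(out,'pics/w4m.png',(200,0,320,265),3)
print(plane('wrist',[(410,42),(406,64),(378,196),(374,214)],6,C).round(1).tolist())
print(plane('wrist',[(388,148),(384,167)],6,C).round(1).tolist())
E
```

```text
[20 74 90] [ 30   4 129] [ 22  19 205] [ 30   2 240]
A 476.0 ((459.7478942871094, 230.11976623535156), (23.901145935058594, 26.058685302734375), 0.16381359100341797)
  bulb [461.2 224.   50. ] ([262.9, 20.5], 561)
B 895.5 ((423.0940246582031, 117.83000946044922), (36.981136322021484, 58.67675018310547), 85.43866729736328)
  bulb [427.9 111.7  50. ] ([232.7, 138.4], 385)
C 776.0 ((443.2395324707031, -9.865367889404297), (42.71217346191406, 38.53500747680664), 9.395099639892578)
  bulb [443.9  -9.4  50. ] ([250.1, 245.0], 294)
[[624.9, 218.2, 6.0], [622.8, 195.2, 6.0], [603.6, 40.1, 6.0], [600.5, 16.3, 6.0]]
[[610.7, 100.2, 6.0], [607.9, 77.0, 6.0]]
```

View pics/w4m.png

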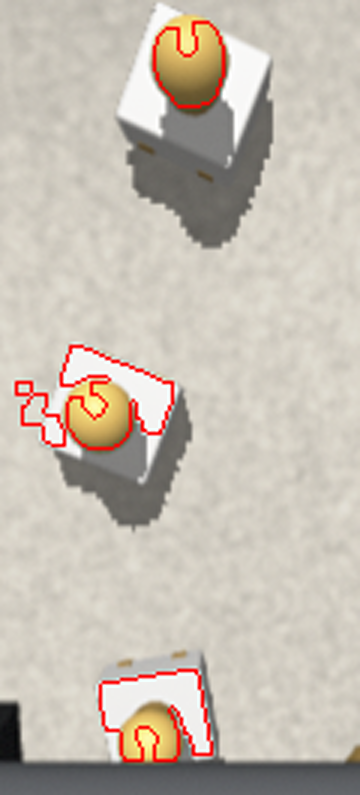

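```bash
python3 - <<'E'
from h import *
K,d,_=cam('wrist');C=(K,d,np.load('w4c.npy'))
for n,q in (('A',[(118,117),(230,163),(160,5),(270,60)]),('B',[(70,345),(174,383),(60,445),(145,482)]),('C',[(100,685),(197,670)])):
    P=plane('wrist',np.array(q)/3,30,C)[:,:2]
    for i in range(0,len(q),2):
        v=P[i+1]-P[i];print(n,np.degrees(np.arctan2(v[1],v[0])).round(1),np.linalg.norm(v).round(1),P[i:i+2].mean(0).round(1))
E
python3 -m pendant '-4 40 -20 0 0 -0.11; -4 45 -20 0 0 -0.11;-4 45 -20 0 0 -0.11;-4 44 -20 0 0 -0.08;0 0 0 0 0 0'
```

```text
A -21.9 40.7 [242.  206.5]
A -25.8 39.8 [262.2 240.3]
B -20.5 39.6 [208.7 130. ]
B -24.8 33.7 [193.9  93.1]
C 9.1 42.3 [195.2   6.5]
time: 11.6
ee_pos: [458.7, 228.7, 123.7]
tool_rot: [[0.39, 0.921, -0.003], [0.921, -0.39, -0.002], [-0.003, -0.001, -1.0]]
force: [0.5, -0.9, 0.7]
width: 87.3
```

```bash
python3 -m pendant '0 0 -45 0 0 0; 0 0 -40 0 0 0;0 0 -31 0 0 0;0 0 0 0 0 0';python3 -m pendant '0 0 0 0 0 0;0 0 0 0 0 0; 0 0 0 0 0 0;0 0 0 0 0 0;0 0 0 0 0 0' 255 20
```

```text
time: 12.1
ee_pos: [459.5, 223.5, 8.1]
tool_rot: [[0.395, 0.919, -0.003], [0.919, -0.395, -0.003], [-0.004, -0.002, -1.0]]
force: [0.1, -0.5, 0.7]
width: 86.9
time: 12.72
ee_pos: [461.0, 224.7, 9.9]
tool_rot: [[0.396, 0.918, 0.0], [0.918, -0.396, 0.0], [0.0, -0.0, -1.0]]
force: [-0.8, -0.2, 0.1]
width: 44.9
```

```bash
python3 -m pendant '0 0 50 0 0 0; 40 0 10 0 0 0.1;45 -5 0 0 0 0.1;45 -5 0 0 0 0.08; 32 -5 0 0 0 0';python3 -m pendant '0 0 0 0 0 0;0 0 0 0 0 0'
```

```text
time: 13.35
ee_pos: [624.6, 209.1, 69.4]
tool_rot: [[0.126, 0.992, 0.0], [0.992, -0.126, -0.0], [-0.0, 0.0, -1.0]]
force: [-0.3, -0.1, -1.1]
width: 44.0
time: 13.6
ee_pos: [622.2, 209.6, 69.2]
tool_rot: [[0.127, 0.992, -0.001], [0.992, -0.127, -0.0], [-0.0, -0.001, -1.0]]
force: [-1.1, -0.1, -1.0]
width: 44.0
```

```bash
python3 -m pendant '1 0 -40 0 0 0; 0 0 -12 0 0 0;0 0 0 0 0 0;0 0 0 0 0 0';python3 -m pendant '0 0 0 0 0 0;0 0 0 0 0 0;0 0 0 0 0 0;0 0 0 0 0 0' 0;python3 -m pendant '0 0 50 0 0 0;-30 -20 60 0 0 0;-40 -45 50 0 0 0;-40 -45 30 0 0 0;-30 -40 0 0 0 0'; python3 -m pendant '0 0 0 0 0 0'
 python3 - <<'E'
from h import *
s=state();print(s['ee_pos'].round(1),s['width'],s['qvel'].round(1))
C=cam('wrist');w=capture('wrist')
save(w,'pics/w5.png');np.save('w5c.npy',C[2])
E
```

```text
time: 14.1
ee_pos: [624.1, 210.0, 18.6]
tool_rot: [[0.126, 0.992, 0.001], [0.992, -0.126, 0.0], [0.001, 0.001, -1.0]]
force: [0.1, 0.6, -0.4]
width: 43.8
time: 14.6
ee_pos: [624.0, 209.6, 17.8]
tool_rot: [[0.127, 0.992, 0.0], [0.992, -0.127, 0.0], [0.0, -0.0, -1.0]]
force: [0.6, -0.7, 0.0]
width: 76.0
time: 15.22
ee_pos: [498.2, 72.7, 191.2]
tool_rot: [[0.127, 0.992, 0.003], [0.992, -0.127, 0.002], [0.003, 0.003, -1.0]]
force: [-0.5, -0.7, 1.3]
width: 87.1
time: 15.35
ee_pos: [496.8, 71.0, 189.8]
tool_rot: [[0.131, 0.991, 0.0], [0.991, -0.131, 0.003], [0.003, -0.0, -1.0]]
force: [0.1, -0.3, 0.7]
width: 86.7
[496.8  71.  189.8] 86.74323234991594 [-0.8  4.  -3.  -3.2 -3.  -1.  -0.2]
```

View pics/w5.png

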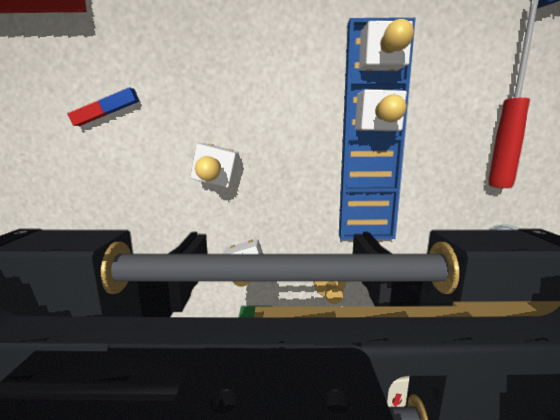

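```bash
python3 - <<'E'
from h import *
w=cv2.imread('pics/w5.png')[:,:,::-1]
K,d,_=cam('wrist');C=(K,d,np.load('w5c.npy'))
y=blobs(w,(15,120,90),(32,255,255),(185,140,250,205),40)[1]
for q in y: print('  bulb',plane('wrist',[q[0]],50,C)[0].round(1),q[:2])
save(w,'pics/w5m.png',(180,130,260,210),6)
for a,b in(((202,145),(242,158)),((242,158),(232,188))):
  P=plane('wrist',[a,b],30,C)[:,:2];v=P[1]-P[0];print(np.degrees(np.arctan2(v[1],v[0])))
E
```

```text
bulb [428.1 111.5  50. ] ([207.7, 168.3], 414)
-25.525065194876674
-117.6880282065501
```

View pics/w5m.png

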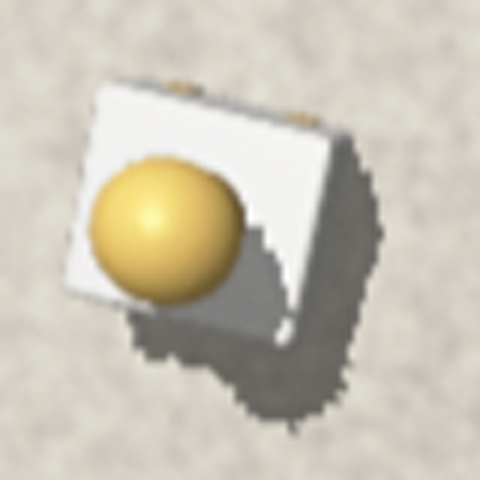

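```bash
python3 -m pendant '-23 14 -20 0 0 -0.12; -23 14 -30 0 0 -0.115;-23 13 -20 0 0 0;0 0 0 0 0 0;0 0 0 0 0 0'
```

```text
time: 16.02
ee_pos: [430.2, 115.4, 119.6]
tool_rot: [[0.354, 0.935, 0.001], [0.935, -0.354, -0.0], [0.0, 0.001, -1.0]]
force: [0.0, 0.4, 0.2]
width: 86.8
```

```bash
python3 -m pendant '-2 -2 -40 0 0 0; 0 0 -40 0 0 0;0 0 -30 0 0 0;0 0 0 0 0 0;0 0 0 0 0 0';python3 -m pendant '0 0 0 0 0 0;0 0 0 0 0 0; 0 0 0 0 0 0;0 0 0 0 0 0;0 0 0 0 0 0' 255 20
```

```text
time: 16.65
ee_pos: [428.5, 113.0, 10.3]
tool_rot: [[0.355, 0.935, 0.001], [0.935, -0.355, 0.0], [0.001, 0.001, -1.0]]
force: [0.2, 1.2, -0.1]
width: 87.1
time: 17.27
ee_pos: [427.1, 113.0, 9.2]
tool_rot: [[0.354, 0.935, -0.0], [0.935, -0.354, 0.0], [0.0, -0.0, -1.0]]
force: [0.1, -0.1, -0.8]
width: 45.1
```

```bash
python3 -m pendant '0 0 50 0 0 0; 45 -5 10 0 0 0.12;45 -6 0 0 0 0.12;46 -6 0 0 0 0; 46 -6 0 0 0 0';python3 -m pendant '0 0 0 0 0 0;0 0 0 0 0 0;0 0 0 0 0 0'
```

```text
time: 17.9
ee_pos: [610.4, 90.1, 68.8]
tool_rot: [[0.121, 0.993, -0.0], [0.993, -0.121, 0.0], [0.0, -0.0, -1.0]]
force: [-0.7, 0.4, 0.6]
width: 43.8
time: 18.27
ee_pos: [608.1, 90.4, 69.1]
tool_rot: [[0.121, 0.993, -0.001], [0.993, -0.121, 0.001], [0.001, -0.001, -1.0]]
force: [0.5, 0.3, -1.0]
width: 43.9
```

```bash
python3 -m pendant '0 0 -40 0 0 0; 0 0 -12 0 0 0;0 0 0 0 0 0;0 0 0 0 0 0';python3 -m pendant '0 0 0 0 0 0;0 0 0 0 0 0;0 0 0 0 0 0;0 0 0 0 0 0' 0;python3 -m pendant '0 0 50 0 0 0;-30 -40 60 0 0 0;-40 -50 50 0 0 0;-40 -50 30 0 0 0;-30 -50 0 0 0 0'; python3 -m pendant '0 -30 0 0 0 0;0 0 0 0 0 0; 0 0 0 0 0 0'
 python3 - <<'E'
from h import *
s=state();print(s['ee_pos'].round(1),s['width'],s['qvel'].round(1))
C=cam('wrist');w=capture('wrist')
save(w,'pics/w6.png');np.save('w6c.npy',C[2])
E
```

```text
time: 18.77
ee_pos: [609.6, 90.1, 18.3]
tool_rot: [[0.122, 0.993, 0.001], [0.993, -0.122, 0.0], [0.001, 0.001, -1.0]]
force: [0.2, -0.4, -0.7]
width: 43.7
time: 19.27
ee_pos: [609.1, 90.0, 17.2]
tool_rot: [[0.122, 0.993, 0.0], [0.993, -0.122, 0.0], [0.0, 0.0, -1.0]]
force: [0.2, -0.1, 0.6]
width: 76.0
time: 19.9
ee_pos: [489.0, -75.9, 182.0]
tool_rot: [[0.121, 0.993, 0.004], [0.993, -0.121, 0.001], [0.002, 0.003, -1.0]]
force: [0.3, -0.9, 0.5]
width: 86.9
time: 20.27
ee_pos: [489.1, -103.9, 180.1]
tool_rot: [[0.121, 0.993, -0.0], [0.993, -0.121, 0.0], [0.0, -0.0, -1.0]]
force: [-1.0, 1.1, 0.6]
width: 87.1
[ 489.1 -103.9  180.1] 87.12752543605347 [-0.6  0.5 -0.7  0.  -0.   0.1 -0. ]
```

View pics/w6.png

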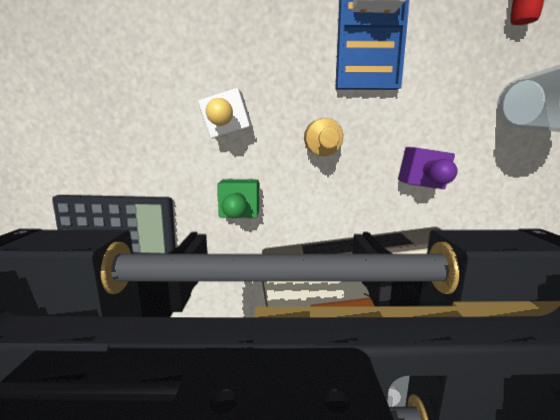

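```bash
python3 - <<'E'
from h import *
w=cv2.imread('pics/w6.png')[:,:,::-1]
K,d,_=cam('wrist');C=(K,d,np.load('w6c.npy'))
for q in blobs(w,(15,120,90),(32,255,255),(195,80,255,145),40)[1]: print('  bulb',plane('wrist',[q[0]],50,C)[0].round(1),q[:2])
print(plane('wrist',[(325,137)],50,C).round(0),plane('wrist',[(369,44),(369,69)],6,C).round(1))
E
python3 -m pendant '-15 32 -20 0 0 0.14; -15 32 -20 0 0 0.14;-15 30 -20 0 0 0;0 0 0 0 0 0;0 0 0 0 0 0' 45
```

```text
bulb [443.3 -11.6  50. ] ([219.3, 111.7], 481)
[[542. -47.  50.]] [[602.3  40.6   6. ]
 [601.1  16.3   6. ]]
time: 20.95
ee_pos: [444.5, -10.5, 120.5]
tool_rot: [[-0.158, 0.987, 0.0], [0.987, 0.158, -0.0], [-0.0, 0.0, -1.0]]
force: [0.5, 0.2, 0.6]
width: 72.1
```

```bash
python3 -m pendant '-1 0 -40 0 0 0; 0 0 -40 0 0 0;0 0 -30 0 0 0;0 0 0 0 0 0;0 0 0 0 0 0';python3 -m pendant '0 0 0 0 0 0;0 0 0 0 0 0; 0 0 0 0 0 0;0 0 0 0 0 0;0 0 0 0 0 0' 255 20; python3 -m pendant '0 0 50 0 0 0; 0 0 15 0 0 0;0 0 0 0 0 0'
```

```text
time: 21.58
ee_pos: [444.1, -11.2, 11.3]
tool_rot: [[-0.156, 0.988, 0.001], [0.988, 0.156, -0.0], [-0.0, 0.001, -1.0]]
force: [0.3, 0.4, -0.2]
width: 71.8
time: 22.2
ee_pos: [443.1, -10.5, 10.4]
tool_rot: [[-0.157, 0.988, 0.0], [0.988, 0.157, 0.0], [0.0, 0.0, -1.0]]
force: [-2.0, 0.5, 5.5]
width: 43.4
time: 22.58
ee_pos: [443.6, -10.2, 75.7]
tool_rot: [[-0.158, 0.987, 0.002], [0.987, 0.158, 0.002], [0.001, 0.002, -1.0]]
force: [-0.3, 0.3, -1.1]
width: 43.9
```

```bash
python3 -m pendant '40 14 0 0 0 -0.14; 40 14 0 0 0 -0.14;40 10 0 0 0 0; 39 2 0 0 0 0;0 0 0 0 0 0';python3 -m pendant '0 0 0 0 0 0;0 0 0 0 0 0;0 0 0 0 0 0'
```

```text
time: 23.2
ee_pos: [603.1, 29.2, 72.6]
tool_rot: [[0.121, 0.993, -0.002], [0.993, -0.121, -0.002], [-0.003, -0.001, -1.0]]
force: [-0.8, -0.2, -0.5]
width: 43.8
time: 23.58
ee_pos: [601.4, 29.5, 75.2]
tool_rot: [[0.122, 0.993, -0.0], [0.993, -0.122, 0.001], [0.001, -0.0, -1.0]]
force: [-0.1, 0.1, -0.1]
width: 44.1
```

Place it, then go to where the wrist camera sees the knob.

```bash
python3 -m pendant '0 0 -40 0 0 0; 0 0 -17 0 0 0;0 0 0 0 0 0;0 0 0 0 0 0';python3 -m pendant '0 0 0 0 0 0;0 0 0 0 0 0;0 0 0 0 0 0' 45;python3 -m pendant '0 0 50 0 0 0;0 0 55 0 0 0;0 -50 50 0 0 0.12;0 -60 0 0 0 0;0 -60 0 0 0 0'; python3 -m pendant '0 -60 0 0 0 0;0 -60 0 0 0 0;0 -60 0 0 0 0; 0 0 0 0 0 0; 0 0 0 0 0 0'
 python3 - <<'E'
from h import *
s=state();print(s['ee_pos'].round(1),s['width'],s['qvel'].round(1),s['joint_positions'].round(0))
C=cam('wrist');w=capture('wrist')
save(w,'pics/w7.png');np.save('w7c.npy',C[2])
save(capture('top'),'pics/t7.png');save(capture('scene'),'pics/s7.png')
E
```

```text
time: 24.08
ee_pos: [602.3, 29.2, 18.9]
tool_rot: [[0.122, 0.993, 0.001], [0.993, -0.122, 0.0], [0.0, 0.001, -1.0]]
force: [-0.7, 0.1, -1.2]
width: 43.9
time: 24.45
ee_pos: [602.1, 29.3, 18.4]
tool_rot: [[0.122, 0.993, 0.0], [0.993, -0.122, 0.0], [0.0, 0.0, -1.0]]
force: [0.2, -0.4, 0.1]
width: 65.9
time: 25.08
ee_pos: [602.3, -136.1, 168.3]
tool_rot: [[0.001, 1.0, 0.002], [1.0, -0.001, 0.001], [0.001, 0.002, -1.0]]
force: [0.4, 0.1, -0.7]
width: 71.5
time: 25.7
ee_pos: [601.9, -314.9, 167.0]
tool_rot: [[0.003, 1.0, -0.0], [1.0, -0.003, 0.0], [0.0, -0.0, -1.0]]
force: [1.3, 0.6, -0.2]
width: 71.9
[ 601.9 -314.9  167. ] 71.86656629164071 [-2.1 -0.6 -1.   0.3  0.  -0.  -0. ] [ -9.  30.  47.  85. -22.  74.  40.]
```

View pics/w7.png

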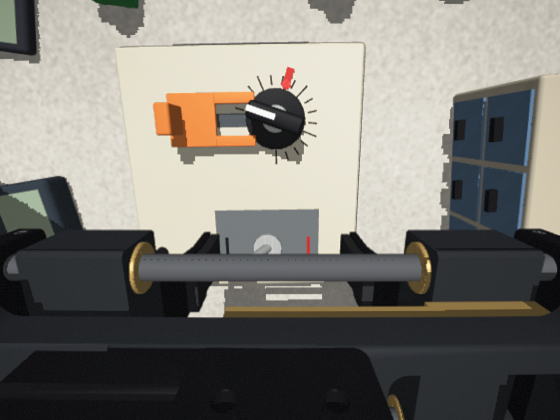

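View pics/s7.png

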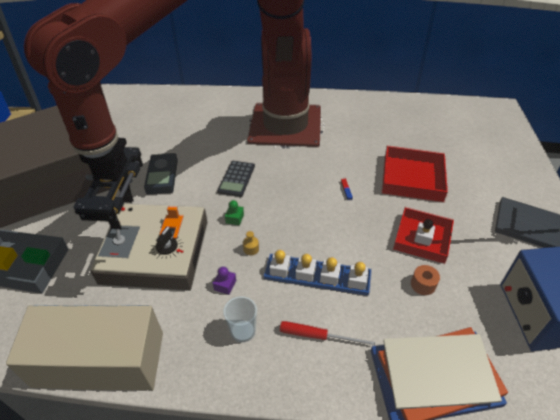

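```bash
python3 - <<'E'
from h import *
w=cv2.imread('pics/w7.png')[:,:,::-1];save(w,'pics/w7m.png',(220,50,330,170),5)
E
```

```text
(no output)
```

View pics/w7m.png

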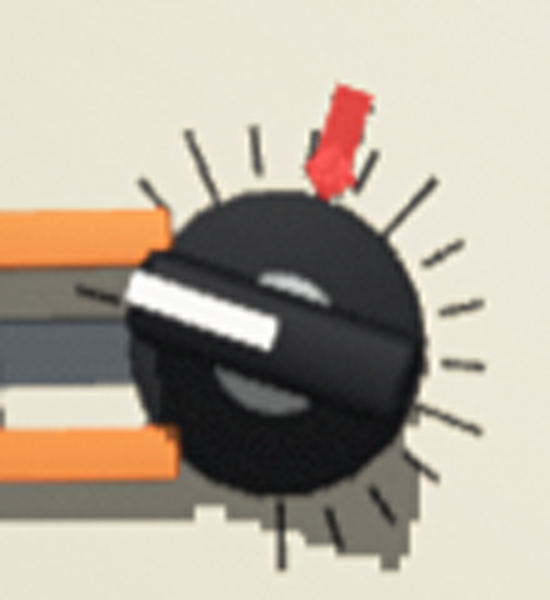

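```bash
python3 - <<'E'
from h import *
w=cv2.imread('pics/w7.png')[:,:,::-1]
K,d,_=cam('wrist');C=(K,d,np.load('w7c.npy'))
f=lambda p:(np.array(p)/5-0.4)+[220,50]
a=plane('wrist',f([(133,289),(273,333)]),105,C)[:,:2];v=a[0]-a[1]
print('pointer',a.round(1),np.degrees(np.arctan2(v[1],v[0])))
b=plane('wrist',f([(165,252),(418,345),(380,416)]),105,C)[:,:2];v=b[0]-b[1];print('bar edge',b.round(1),np.degrees(np.arctan2(v[1],v[0])),'center',(b[0]+b[2])/2)
m=plane('wrist',f([(328,192),(354,90)]),60,C)[:,:2];v=m[1]-m[0];print('mark',m.round(1),np.degrees(np.arctan2(v[1],v[0])))
# skirt circle z68: bbox left/right/top/bottom from picture
s=plane('wrist',f([(130,340),(424,355),(280,192),(280,496),(185,230),(385,235),(360,470)]),68,C)[:,:2]
A=np.c_[2*s,np.ones(len(s))];x=np.linalg.lstsq(A,(s**2).sum(1),rcond=None)[0];c=x[:2];print('skirt c',c.round(1),np.sqrt(x[2]+c@c))
for q in m:
  v=q-c;print('mark from axis',np.degrees(np.arctan2(v[1],v[0])),np.linalg.norm(v))
# red mask pca
msk,bl=blobs(w,(0,110,120),(8,255,255),(275,60,300,95),10);m2,_=blobs(w,(170,110,120),(180,255,255),(275,60,300,95),10);msk|=m2
p=cv2.findNonZero(msk).reshape(-1,2);P=plane('wrist',p+0.,60,C)[:,:2];g=P.mean(0);v=g-c;print('redmean',g,np.degrees(np.arctan2(v[1],v[0])),np.linalg.norm(v))
# white line pca
msk,bl=blobs(w,(0,0,215),(180,40,255),(243,100,280,122),10);n,l,st,ce=cv2.connectedComponentsWithStats(msk);i=1+st[1:,4].argmax();print(st[i])
p=np.argwhere(l==i)[:,::-1];P=plane('wrist',p+0.,105,C)[:,:2];u=np.linalg.svd(P-P.mean(0),full_matrices=False)[2][0];print('white',P.mean(0),np.degrees(np.arctan2(u[1],u[0])))
# console edges
e=plane('wrist',[(118,45),(365,43),(351,240),(136,240)],60,C)[:,:2];print(e.round(1))
E
```

```text
pointer [[ 578.6 -230.4]
 [ 599.  -236.6]] 163.0712545021443
bar edge [[ 583.4 -225.3]
 [ 620.4 -238.4]
 [ 614.9 -248.5]] 160.5619552971076 center [ 599.15093746 -236.89938049]
mark [[ 607.9 -210.8]
 [ 612.3 -194.5]] 74.95211311129106
skirt c [ 599.4 -237. ] 25.206807629674373
mark from axis 71.89662893904995 27.550800106518064
mark from axis 73.05914823832677 44.457480048325415
redmean [ 609.66834042 -202.80026197] 73.22714157360426 35.70587089732036
[246 105  29  15 167]
white [ 588.57037911 -233.39250696] -18.852338407807448
[[ 467.  -176.1]
 [ 674.8 -175.3]
 [ 673.1 -350.8]
 [ 461.2 -350.5]]
```

```bash
python3 -m pendant '0 20 10 0 0 0.18;0 20 0 0 0 0.18;-2 20 0 0 0 0.18;0 18 0 0 0 0.18; 0 0 0 0 0 0.18' 140; python3 -m pendant '0 0 0 0 0 0.18;0 0 0 0 0 0.176;0 0 0 0 0 0; 0 0 0 0 0 0'; python3 -c "
from h import *
s=state();print(s['joint_positions'].round(0),s['ee_pos'].round(1))"
```

```text
time: 26.48
ee_pos: [601.0, -233.0, 177.5]
tool_rot: [[-0.789, 0.615, 0.001], [0.615, 0.789, 0.001], [0.0, 0.002, -1.0]]
force: [0.0, -0.1, -0.6]
width: 40.6
time: 26.98
ee_pos: [600.2, -236.1, 177.4]
tool_rot: [[-0.949, 0.314, 0.0], [0.314, 0.949, 0.0], [-0.0, 0.0, -1.0]]
force: [0.3, -0.2, -0.7]
width: 39.2
[ -8.  22.  33.  89. -12.  72.  99.] [ 600.2 -236.1  177.4]
```

```bash
python3 -m pendant '-1 -1 -40 0 0 0;0 0 -30 0 0 0;0 0 -25 0 0 0;0 0 0 0 0 0; 0 0 0 0 0 0'; python3 -m pendant '0 0 0 0 0 0;0 0 0 0 0 0;0 0 0 0 0 0;0 0 0 0 0 0' 255 25;python3 -c "
from h import *
s=state();print(s['force'].round(1),s['moment'].round(2))"
```

```text
time: 27.6
ee_pos: [599.6, -238.0, 83.4]
tool_rot: [[-0.95, 0.312, 0.001], [0.312, 0.95, -0.001], [-0.001, -0.0, -1.0]]
force: [-0.1, -0.7, 0.3]
width: 39.3
time: 28.1
ee_pos: [599.7, -236.6, 82.8]
tool_rot: [[-0.951, 0.311, 0.001], [0.311, 0.951, 0.001], [-0.0, 0.002, -1.0]]
force: [-1.0, 3.9, 4.3]
width: 13.8
[-1.   3.9  4.3] [ 0.88 -0.01  0.02]
```

```bash
python3 -m pendant '0 0 0 0 0 -0.17;0 0 0 0 0 -0.17;0 0 0 0 0 -0.17;0 0 0 0 0 -0.17;0 0 0 0 0 -0.17'; python3 -m pendant '0 0 0 0 0 -0.17;0 0 0 0 0 -0.17;0 0 0 0 0 -0.17;0 0 0 0 0 -0.17;0 0 0 0 0 -0.02';python3 -m pendant '0 0 0 0 0 0;0 0 0 0 0 0;0 0 0 0 0 0'
```

```text
time: 28.72
ee_pos: [598.9, -237.4, 82.8]
tool_rot: [[-0.388, 0.922, -0.0], [0.922, 0.388, 0.001], [0.001, 0.0, -1.0]]
force: [-3.0, 3.5, 4.9]
width: 14.0
time: 29.35
ee_pos: [597.9, -237.5, 82.7]
tool_rot: [[0.295, 0.956, -0.002], [0.956, -0.295, 0.001], [0.0, -0.002, -1.0]]
force: [-7.7, 4.6, 9.6]
width: 14.0
time: 29.72
ee_pos: [597.9, -237.5, 82.7]
tool_rot: [[0.292, 0.956, -0.002], [0.956, -0.292, 0.002], [0.001, -0.002, -1.0]]
force: [-7.1, 3.4, 9.3]
width: 13.8
```

```bash
python3 -m pendant '0 0 0 0 0 0;0 0 0 0 0 0;0 0 0 0 0 0' 140;python3 -m pendant '0 0 45 0 0 0;0 0 40 0 0 0;0 -40 0 0 0 0.15;0 -40 0 0 0 0.15;0 0 0 0 0 0';python3 -m pendant '0 0 0 0 0 0; 0 0 0 0 0 0';python3 - <<'E'
from h import *
s=state();print(s['ee_pos'].round(1),s['width'],s['qvel'].round(1))
C=cam('wrist');w=capture('wrist')
save(w,'pics/w8.png');np.save('w8c.npy',C[2]);save(w,'pics/w8m.png',(220,50,330,170),5)
E
```

```text
time: 30.1
ee_pos: [599.0, -238.0, 82.2]
tool_rot: [[0.292, 0.956, -0.0], [0.956, -0.292, -0.0], [-0.0, 0.0, -1.0]]
force: [-0.3, 0.5, -0.3]
width: 34.7
time: 30.72
ee_pos: [597.1, -322.4, 167.6]
tool_rot: [[0.0, 1.0, -0.0], [1.0, -0.0, -0.002], [-0.002, -0.0, -1.0]]
force: [-0.9, 0.3, -0.1]
width: 39.3
time: 30.98
ee_pos: [599.5, -316.4, 167.1]
tool_rot: [[-0.005, 1.0, -0.0], [1.0, 0.005, 0.001], [0.001, -0.0, -1.0]]
force: [0.1, -0.5, -0.5]
width: 39.3
[ 599.5 -316.4  167.1] 39.30569211643575 [-0.3 -0.2  0.1 -0.1  0.1 -0.   0.3]
```

View pics/w8.png

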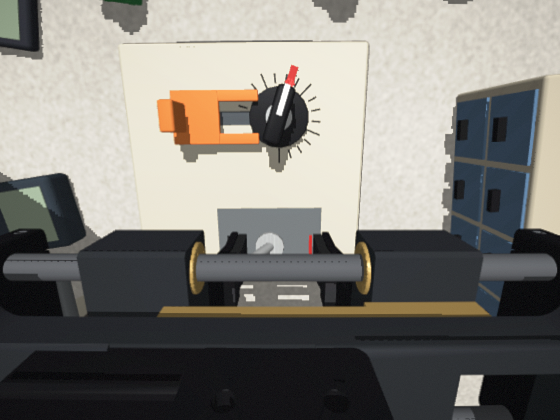

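View pics/w8m.png

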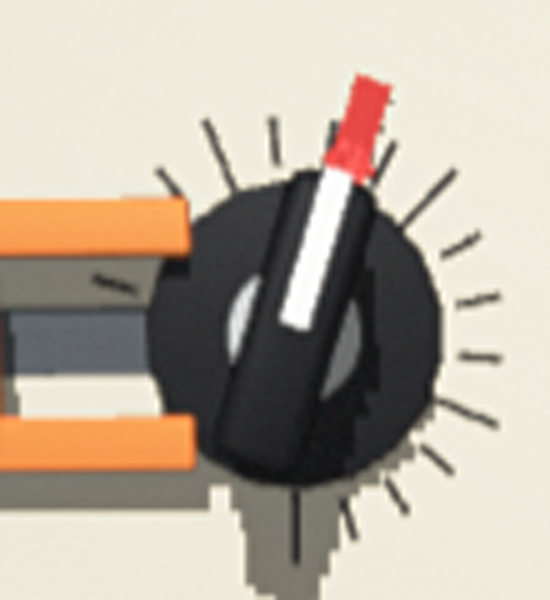

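```bash
python3 - <<'E'
from h import *
w=cv2.imread('pics/w8.png')[:,:,::-1]
K,d,_=cam('wrist');C=(K,d,np.load('w8c.npy'))
f=lambda p:(np.array(p)/5-0.4)+[220,50]
ang=lambda v:np.degrees(np.arctan2(v[1],v[0])).round(1)
a=plane('wrist',f([(338,170),(297,327)]),105,C)[:,:2];print('ptr',ang(a[0]-a[1]))
s=plane('wrist',f([(150,340),(441,320),(237,190),(400,220),(430,400),(290,487),(175,430)]),68,C)[:,:2]
A=np.c_[2*s,np.ones(len(s))];x=np.linalg.lstsq(A,(s**2).sum(1),rcond=None)[0];c=x[:2];print('skirt',c.round(1),np.sqrt(x[2]+c@c))
b=plane('wrist',f([(300,178),(375,205),(292,472),(220,445)]),105,C)[:,:2];print('bar c',b.mean(0).round(1),ang(b[0]-b[3]),ang(b[1]-b[2]))
msk,_=blobs(w,(0,110,120),(8,255,255),(280,55,305,90),10);m2,_=blobs(w,(170,110,120),(180,255,255),(280,55,305,90),10);msk|=m2
p=cv2.findNonZero(msk).reshape(-1,2);P=plane('wrist',p+0.,60,C)[:,:2];g=P.mean(0)
for cc in(c,b.mean(0)): print('mark',g.round(1),ang(g-cc),np.linalg.norm(g-cc).round(1))
m=plane('wrist',f([(348,165),(373,80)]),60,C)[:,:2];print(ang(m[1]-m[0]))
msk,_=blobs(w,(0,0,215),(180,40,255),(275,80,295,118),10);n,l,st,ce=cv2.connectedComponentsWithStats(msk);i=1+st[1:,4].argmax();p=np.argwhere(l==i)[:,::-1];P=plane('wrist',p+0.,105,C)[:,:2];u=np.linalg.svd(P-P.mean(0),full_matrices=False)[2][0];print('white',ang(u),st[i])
# lock tab top
print('tab',plane('wrist',[(158,100),(180,100),(158,130),(180,130)],105,C).round(1))
E
```

```text
ptr 75.1
skirt [ 599.2 -236.8] 25.54880265267967
bar c [ 599.5 -237.4] 72.6 72.7
mark [ 610.1 -202. ] 72.7 36.4
mark [ 610.1 -202. ] 73.3 37.0
73.3
white -106.9 [277  84  13  31 171]
tab [[ 511.3 -227.2  105. ]
 [ 527.4 -227.1  105. ]
 [ 509.3 -248.4  105. ]
 [ 525.8 -248.3  105. ]]
```

```bash
python3 -m pendant '-40 26 0 0 0 0;-40 26 0 0 0 0;-42 27 0 0 0 0;0 0 -40 0 0 0;0 0 -39 0 0 0' 255 20;python3 -m pendant '0 0 0 0 0 0; 0 0 0 0 0 0'
```

```text
time: 31.65
ee_pos: [478.2, -236.7, 88.5]
tool_rot: [[-0.007, 1.0, 0.004], [1.0, 0.007, 0.002], [0.002, 0.004, -1.0]]
force: [0.3, 0.1, 0.7]
width: 2.4
time: 31.9
ee_pos: [477.6, -239.2, 89.5]
tool_rot: [[-0.004, 1.0, 0.001], [1.0, 0.004, -0.001], [-0.001, 0.001, -1.0]]
force: [-0.2, 1.0, 0.8]
width: 0.2
```

```bash
python3 -m pendant '10 0 0 0 0 0;10 0 0 0 0 0;10 0 0 0 0 0;8 0 0 0 0 0;8 0 0 0 0 0';python3 -m pendant '5 0 0 0 0 0; 0 0 0 0 0 0'; python3 - <<'E'
from h import *
save(capture('scene'),'pics/s9.png',(90,190,220,290),5)
E
```

```text
time: 32.52
ee_pos: [523.3, -238.9, 88.2]
tool_rot: [[-0.004, 1.0, -0.001], [1.0, 0.004, 0.0], [0.0, -0.001, -1.0]]
force: [-2.3, 0.6, 0.9]
width: 0.4
time: 32.78
ee_pos: [528.4, -239.0, 88.3]
tool_rot: [[-0.004, 1.0, 0.0], [1.0, 0.004, -0.0], [-0.0, 0.0, -1.0]]
force: [-0.0, 0.7, 0.4]
width: 0.7
```

View pics/s9.png

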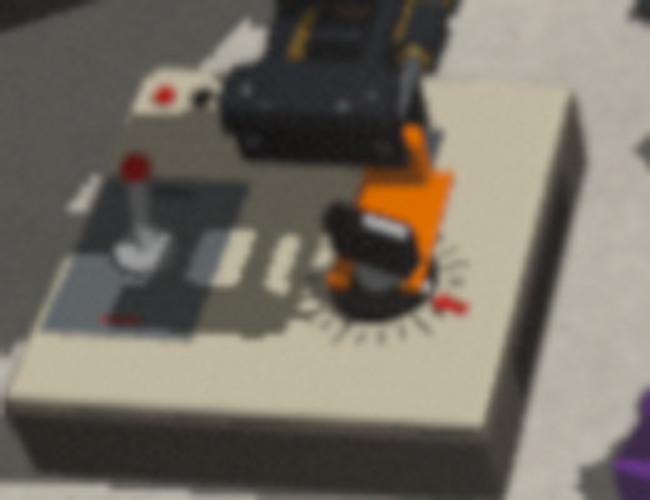

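Moving well; push on in small steps until the force shows the stop.

```bash
python3 -m pendant '3 0 0 0 0 0;0 0 0 0 0 0';python3 -m pendant '3 0 0 0 0 0; 0 0 0 0 0 0';python3 -m pendant '2 0 0 0 0 0; 0 0 0 0 0 0'
```

```text
time: 33.08
ee_pos: [531.0, -239.1, 88.4]
tool_rot: [[-0.004, 1.0, 0.0], [1.0, 0.004, -0.0], [-0.0, 0.0, -1.0]]
force: [-0.5, 0.2, -0.8]
width: 0.6
time: 33.33
ee_pos: [534.2, -238.9, 88.3]
tool_rot: [[-0.004, 1.0, 0.0], [1.0, 0.004, -0.0], [-0.0, 0.0, -1.0]]
force: [-1.0, -1.6, -0.0]
width: 0.8
time: 33.58
ee_pos: [536.2, -238.9, 88.3]
tool_rot: [[-0.004, 1.0, 0.0], [1.0, 0.004, -0.0], [-0.0, 0.0, -1.0]]
force: [-0.3, -1.0, 0.9]
width: 0.7
```

```bash
python3 -m pendant '2 0 0 0 0 0;0 0 0 0 0 0';python3 -m pendant '2 0 0 0 0 0; 0 0 0 0 0 0';python3 -m pendant '2 0 0 0 0 0; 0 0 0 0 0 0'
```

```text
time: 33.83
ee_pos: [538.1, -238.9, 88.3]
tool_rot: [[-0.004, 1.0, 0.0], [1.0, 0.004, -0.0], [-0.0, 0.0, -1.0]]
force: [-0.9, -0.2, 0.5]
width: 0.7
time: 34.08
ee_pos: [538.4, -239.0, 88.2]
tool_rot: [[-0.003, 1.0, -0.003], [1.0, 0.003, 0.001], [0.001, -0.003, -1.0]]
force: [-8.6, 1.7, 6.9]
width: 0.8
time: 34.33
ee_pos: [538.6, -239.0, 88.0]
tool_rot: [[-0.003, 1.0, -0.006], [1.0, 0.003, 0.002], [0.002, -0.006, -1.0]]
force: [-16.5, 1.8, 12.7]
width: 0.6
```

```bash
python3 -m pendant '-10 0 0 0 0 0;-10 0 0 0 0 0;0 0 40 0 0 0;0 0 45 0 0 0;25 -25 0 0 0 0';python3 -m pendant '25 -25 0 0 0 0;25 -25 0 0 0 0;0 0 0 0 0 0; 0 0 0 0 0 0';python3 - <<'E'
from h import *
s=state();print(s['ee_pos'].round(1),s['width'],s['qvel'].round(1))
C=cam('wrist');w=capture('wrist')
save(w,'pics/w10.png');np.save('w10c.npy',C[2])
E
```

```text
time: 34.95
ee_pos: [549.1, -263.0, 177.8]
tool_rot: [[-0.007, 1.0, 0.008], [1.0, 0.007, 0.001], [0.001, 0.008, -1.0]]
force: [1.3, -0.6, -0.0]
width: 0.4
time: 35.45
ee_pos: [596.5, -313.7, 173.2]
tool_rot: [[-0.004, 1.0, -0.0], [1.0, 0.004, 0.0], [0.0, -0.0, -1.0]]
force: [0.9, 0.3, -0.3]
width: 0.6
[ 596.5 -313.7  173.2] 0.5515082313194781 [-0.9 -1.   0.1  0.6  0.1  0.1 -0. ]
```

View pics/w10.png

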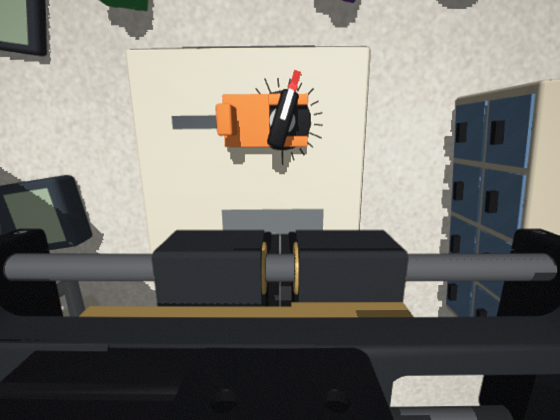

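```bash
python3 -m pendant '-31 -20 0 0 0 0;-31 -20 0 0 0 0;0 0 -40 0 0 0;0 0 -37 0 0 0;0 0 0 0 0 0';python3 -m pendant '0 0 0 0 0 0; 0 0 0 0 0 0'; python3 - <<'E'
from h import *
save(capture('scene'),'pics/s11.png',(90,190,220,290),5)
E
```

```text
time: 36.12
ee_pos: [533.6, -351.7, 94.4]
tool_rot: [[-0.005, 1.0, -0.003], [1.0, 0.005, 0.003], [0.003, -0.003, -1.0]]
force: [-0.8, 0.6, 0.6]
width: 0.1
time: 36.38
ee_pos: [535.8, -354.3, 98.2]
tool_rot: [[-0.004, 1.0, 0.002], [1.0, 0.004, -0.001], [-0.001, 0.002, -1.0]]
force: [0.6, 0.9, 0.5]
width: 0.4
```

View pics/s11.png

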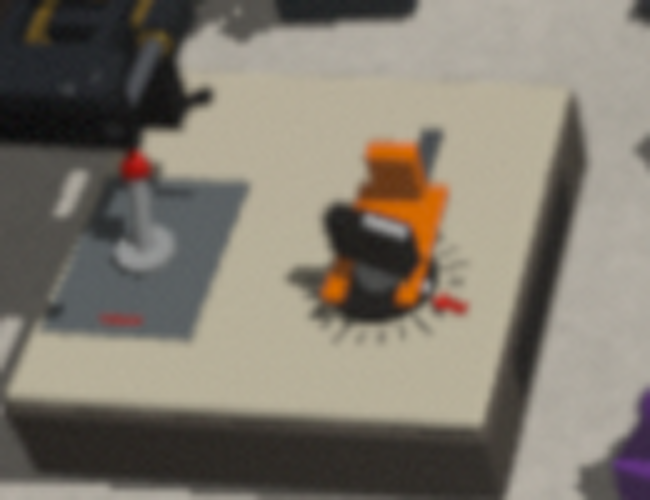

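```bash
python3 -m pendant '12 0 0 0 0 0;12 0 0 0 0 0;11 0 0 0 0 0;10 0 0 0 0 0;0 0 0 0 0 0';python3 -m pendant '-12 0 0 0 0 0; -12 0 0 0 0 0;0 0 40 0 0 0;0 0 50 0 0 0;0 0 40 0 0 0';python3 -m pendant '-10 50 0 0 0 0;-10 50 0 0 0 0;-10 50 0 0 0 0;-10 50 0 0 0 0;0 50 0 0 0 0';python3 -m pendant '0 50 0 0 0 0;0 50 0 0 0 0;0 0 0 0 0 0; 0 0 0 0 0 0';python3 - <<'E'
from h import *
s=state();print(s['ee_pos'].round(1),s['force'].round(1))
save(capture('scene'),'pics/s12.png');t=capture('top');save(t,'pics/t12.png')
im=cv2.imread('pics/s12.png')[:,:,::-1];save(im,'pics/s12m.png',(90,190,220,290),5)
E
```

```text
time: 37.05
ee_pos: [581.3, -353.3, 95.9]
tool_rot: [[-0.005, 1.0, 0.0], [1.0, 0.005, -0.0], [-0.0, 0.0, -1.0]]
force: [0.2, 0.3, 0.6]
width: 0.4
time: 37.67
ee_pos: [554.7, -354.4, 228.5]
tool_rot: [[-0.003, 1.0, 0.001], [1.0, 0.003, 0.0], [0.0, 0.001, -1.0]]
force: [0.7, -0.1, -0.1]
width: 0.4
time: 38.3
ee_pos: [514.2, -102.9, 225.9]
tool_rot: [[-0.003, 1.0, 0.0], [1.0, 0.003, 0.002], [0.002, 0.0, -1.0]]
force: [0.5, -0.7, -0.0]
width: 0.6
time: 38.8
ee_pos: [515.3, -4.9, 226.1]
tool_rot: [[-0.004, 1.0, -0.0], [1.0, 0.004, 0.0], [0.0, -0.0, -1.0]]
force: [0.7, -0.2, -0.9]
width: 0.6
[515.3  -4.9 226.1] [ 0.7 -0.2 -0.9]
```

View pics/s12.png

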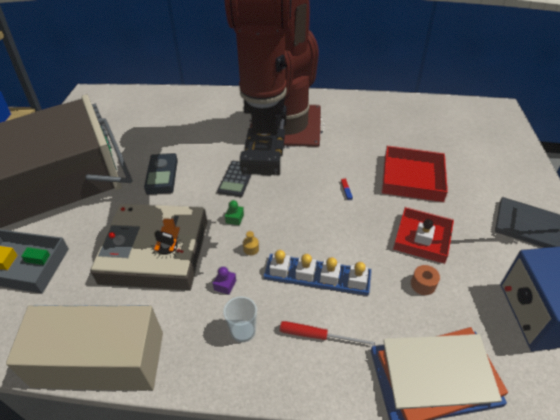

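View pics/s12m.png

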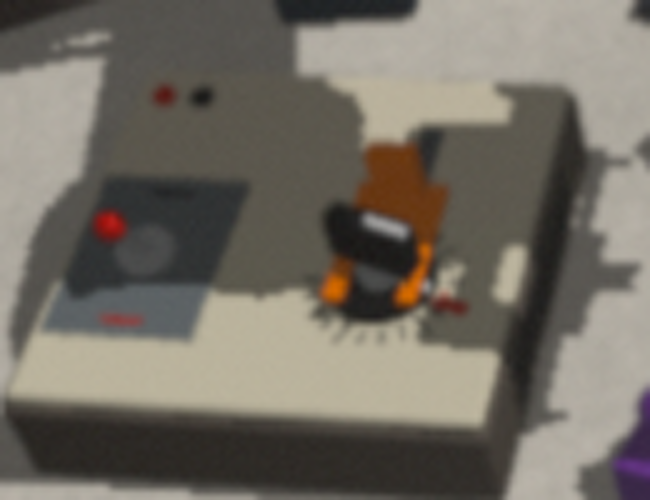

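View pics/t12.png

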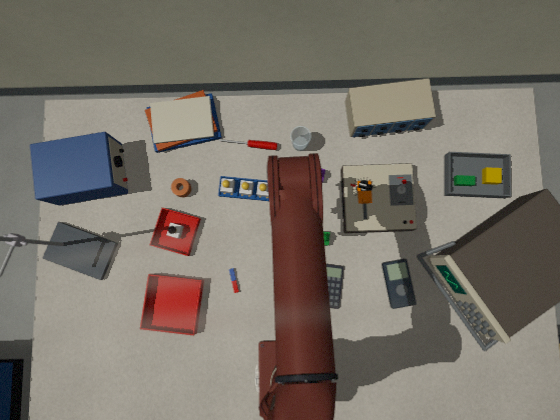

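```bash
python3 - <<'E'
from h import *
C=cam('wrist');w=capture('wrist');save(w,'pics/w13.png')
s=cv2.imread('pics/s12.png')[:,:,::-1]
b=blobs(s,(0,150,70),(8,255,255),(100,225,120,245))[1];print('ball',b,plane('scene',[b[0][0]],102).round(1))
B=np.array([[601.6,30.3],[608.9,90],[616.1,149.4],[623.4,209]])
for q in blobs(s,(15,120,90),(32,255,255),(265,245,370,290),50)[1]:
    p=plane('scene',[q[0]],56)[0,:2];print('lamp',p.round(1),np.linalg.norm(B-p,axis=1).min().round(1))
E
```

```text
ball [([111.5, 234.6], 31, [109, 232, 6, 6])] [[ 608.5 -353.9  102. ]]
lamp [603.3  31.8] 2.3
lamp [610.5  92. ] 2.6
lamp [616.5 148.9] 0.6
lamp [624.6 212.3] 3.5
```

View pics/w13.png

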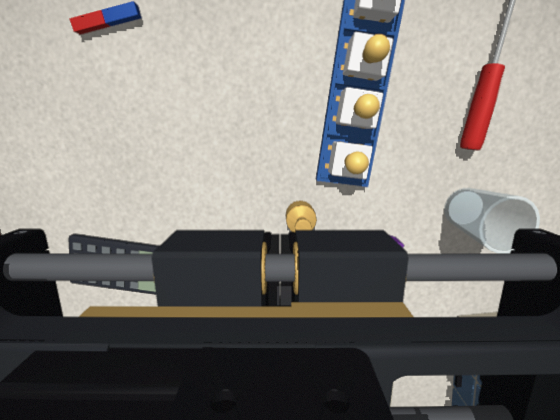

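Lamps stand within 4 mm of their bay centres, the toggle's ball is back at its ON position (608, −354), the lock is home and the pointer is on the mark.

```bash
python3 -c "
from rig import job_done;print(job_done())"
```

```text
the job is handed in; nothing more can be done
None
```

The job is done and handed in at about 39 s of the 200 s allowed, all steps in the order asked.

**What I did:** I clicked the isolator off and moved the black-bulbed lamp from bay 1 to the smaller red tray. The three loose lamps went into bays 3, 1 and 0, next to the fitted lamp in bay 2. I then turned the knob about 89° clockwise onto the red mark, pushed the lock slide home and clicked the isolator on again.

**Last checks:**
- **Lamps:** the four good lamps stand upright, 0.6 to 3.5 mm from their bay centres. The burnt-out lamp stands inside the tray.
- **Knob:** after the turn, most pointer readings were 72.6–73.1° against 72.7–73.3° for the mark. One edge reading of the pointer gave 75.1°, still inside the allowed angle of about 8.8°. I did not re-measure it after the lock and toggle steps, but pictures after each still show it in line.
- **Lock:** it stopped moving and the push force rose to about 17 N, which I took as the end stop.
- **Toggle:** the red ball is back at its ON position, about 1 mm from its start reading.
- **Other things:** the bench bystanders look unmoved in the last pictures, though I did not measure them. The arm was clear of everything when I handed in.

**Disagreement:** an early wrist-camera view differed from the top camera by 3 to 5 mm in y, probably because the arm was still swaying. I relied on the top and scene cameras there.

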